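Weigh the pot behind the vases

ROBOT

A 7-joint arm with a two-finger parallel gripper is mounted at the origin on the work surface. World frame = base frame: x ahead of the robot, y to its left, z up, the work surface at z = 0. Lengths are in m, angles in rad, forces in N, time in s.
With the tool pointing down it reaches from about 0.4 to 0.85 m from the base axis. Payload 10.4 kg.
Tool frame: the origin (TCP) lies at the centre of the arm's flange, where the gripper is bolted on; the fingertips stand 173 mm ahead of it and the grasp point (between the pads) lies 155 mm ahead of it; z points along the fingers, y is the line along which they close (so a half turn about z gives the same grasp; the last joint's range is limited). The gripper opens to 85 mm and grips with 20 to 120 N. Pads are 22 mm wide; open, the fingers measure 114 mm over their backs; the gripper's body (76 mm by 85 mm) begins 54 mm behind the grasp point. The pads swing forward as they close: fully open they stand 13 mm farther back than shut.
Start: joints at [1.277, 0.332, -0.065, 1.46, 0.022, 1.35, -0.088], TCP at [0.167, -0.602, 0.405] pointing down, gripper open.
Joint ranges: [-2.6, 2.6], [-0.5, 2.12], [-1.47, 1.34], [0.16, 2.42], [-1.27, 4.41], [0.06, 2.06], [-2.6, 2.6]. Speed limits (rad/s): [2.22, 2.22, 2.79, 2.79, 3.14, 3.14, 3.14].

INTERFACE

Orientations are given as a unit quaternion [x, y, z, w].
In Python, from workcell import manip, viewer, finder gives the robot as it stands.
- The arm moves only by the tool arm_command, never from a script. Its argument "plan" is a list of rows, each an object with "dp": the shift along the tool's x, y, z in mm, a list of three; "spin": the turn about the tool's z in rad. A call has 1 to 5 rows; each row shifts and turns the commanded pose from where the row before left it, along the tool's axes as they then stand; what a row does not reach is not made up. A row lasts 1/10 s, in which the tool goes at most 50 mm and 8.59 degrees, less where a joint would pass 70% of its speed; a pose out of reach is approached as far as the arm can. A call is refused whole if a number of a shift passes 50 or a number of a turn 0.15, either way. A call with a gripper value outside its range is refused whole. "grip" is the closure, from -1 (fully open) to 1 (shut), set as the call begins (left out, the last holds). The fingers move at their own pace and stop on an object; "newtons" is the grip in N (left out, the last holds). Time passes only in rows, so rows that do not move let the fingers close. It gives the time, the measured TCP pose, the force, the opening and the grip force at its end, in the units of the state.
- manip.get_obs(): the state, without advancing time (a new reading comes with each control period).
- viewer.camera(name): name is "side" or "top" or "wrist"; returns the picture (420x560x3 uint8, blue, green, red); there is no depth.
- viewer.camera_params(name): a dict with "vertical_fov" (degrees; the focal length in pixels is half the picture's height over the tangent of half this angle, whatever the lens; pixels are square), "cx", "cy" (the principal point, pixels), "R" (3x3) and "t" (3): a world point X has camera coordinates R X + t; the wrist camera has in their place "T_tool_cam" (4x4, takes a point from camera to tool coordinates, whose origin is the TCP and whose axes are the flange's). Camera axes: x right, y down, z forward; pixel columns grow to the right and rows downward; lengths in m; the calibration is good to about 2 mm. A picture is of the moment at which its call begins: read the wrist's pose just before it. camera_params takes no time and is no camera call.
- manip.hand_in(): hands the job in; it is judged then, once.
Trained networks look in the newest picture that a camera, given by its name, has taken for a name from the list of things; names that differ only in an ending like _2 or _b are one class to them, and where a whole thing is asked for, a point or a joint stands for the part that bears it (a point fixed in the world has none). Each returns a list of dicts, best first, with "score" (0 to 1); they miss things now and then, are a little off and sometimes report something else, mostly with a low value. They report only what shows in the picture. A call takes as long as a camera call.
- finder.find_in(camera, thing): "position" ([x, y, z] in m, in world coordinates, good to about 4 mm: the middle of the surface that is visible of it).
The state is a dict: "clock": time; "joint_pos": joint angles; "joint_velocities": joint speeds; "tau": joint torques, N m; "position": TCP position; "ee_rot": TCP orientation; "ft_force": force on the tool from outside, world axes, zero at the start; "torque": the same for the moment, N m; "grip_width": opening from 0.0 (shut) to 1.0 (fully open); "grasp_force": force on a finger pad.
Only numpy, scipy, OpenCV 4.12 (cv2) and the standard library are available. Lean on these libraries where they do the work, as an engineer would, in place of code of your own. Each camera call takes 0.05 s, during which the arm holds its last target. There are 200 camera calls.

TASK

The small squat pot at the back of the ware board is to be weighed: first clear the three tall vases standing round it over to the empty side board, all three, before you touch the pot. Then put the pot in the middle of the scale's steel pan, and after that stand every vase back in the middle of the very setter tile it came from. Set each piece down gently and upright, and leave the little pack of cones on the ware board where it is.

Things in the scene. Friction and masses are not known exactly. Their poses are not given: they have to be found in the camera images.
- vase_round_center (a point): Tall round printed vase, 124 mm high, straight-sided upper half 49 to 50 mm across (68 to 124 mm above its foot), a 54 mm belt 56 mm above its foot, 47 mm across below. Loose, open-topped, 4 mm wall, about 0.2 kg, dry buff clay with layer lines. This point is its centre, half-way up on its axis; its z axis points up.
- vase_square_center (a point): Tall square printed vase, 118 mm high, straight sides 44 mm across the flats, corners slightly rounded. Loose, open-topped, 4 mm wall, about 0.2 kg, dry buff clay with layer lines. This point is its centre, half-way up on its axis; its z axis points up, its x and y axes stand square to its four flat sides.
- vase_hex_center (a point): Tall six-sided printed vase, 130 mm high, straight sides 46 mm across the flats. Loose, open-topped, 4 mm wall, about 0.2 kg, dry buff clay with layer lines. This point is its centre, half-way up on its axis; its z axis points up, its flat sides face 0, 60, 120 ... degrees from its x axis.
- pot_center (a point): Small squat round printed pot, 42 mm high, 52 mm across from 13 to 30 mm above its foot, 49 mm at the rim, 42 mm at the foot; loose, open-topped, 4 mm wall, 0.09 kg, same buff clay. It stands directly on the ware board (whose top is 15 mm above the table), at the back, behind and between the vases. This point is its centre, half-way up on its axis; z up.
- tile_round: Round setter tile (grey kiln slab), 66 mm across, 8 mm thick, fixed on the ware board; the round vase stands on it at the start. Origin: centre of its underside, 15 mm above the table (its top is 23 mm above the table).
- tile_square: Square setter tile, 60 mm by 60 mm, 8 mm thick, fixed on the ware board; the square vase stands on it at the start. Origin: centre of its underside, its top is 23 mm above the table.
- tile_hex: Six-sided setter tile, 62 mm across flats, 8 mm thick, fixed on the ware board; the six-sided vase stands on it at the start. Origin: centre of its underside, its top is 23 mm above the table.
- side_board: Empty plywood board off to one side of the ware board, 300 mm along its x axis, 140 mm along its y axis, 15 mm thick, fixed to the table. Origin: centre of its underside, on the table. The vases wait here.
- scale_pan (a point): Bench scale (white body 215 by 165 mm, small display facing the robot) on the other side, with a bare steel pan 150 mm by 155 mm that does not give. This point is the middle of the pan's top surface, 48 mm above the table.
- cone_pack: Pack of three small witness cones in a clay pad, 18 by 60 by 46 mm high, loose at the rear corner of the ware board, not to be disturbed. Origin: centre of its underside, on the ware board's top; its y axis runs along its 60 mm length.

How it is judged:
On the way, in this order (a step that is already met when the one before it is completed fails the run):
1. all three vases stand upright on the side board, the pot still untouched in its place (x of vase_round_center in the frame of side_board between -0.145 and 0.145 m and y of vase_round_center in the frame of side_board between -0.065 and 0.065 m and z of vase_round_center in the frame of side_board between 0.072 and 0.083 m and angle between each of vase_round_center, vase_square_center, vase_hex_center's own z axis and vertical below 0.12 rad and x of vase_square_center in the frame of side_board between -0.145 and 0.145 m and y of vase_square_center in the frame of side_board between -0.065 and 0.065 m and z of vase_square_center in the frame of side_board between 0.069 and 0.08 m and x of vase_hex_center in the frame of side_board between -0.145 and 0.145 m and y of vase_hex_center in the frame of side_board between -0.065 and 0.065 m and z of vase_hex_center in the frame of side_board between 0.075 and 0.086 m and distance of pot_center from where it was at the start of the episode below 0.012 m), for 0.2 s.
2. the pot stands in the middle of the scale's pan, all three vases still on the side board (horizontal distance between pot_center and scale_pan below 0.015 m and z of pot_center in the frame of scale_pan between 0.016 and 0.026 m and angle between each of pot_center, vase_round_center, vase_square_center, vase_hex_center's own z axis and vertical below 0.12 rad and x of vase_round_center in the frame of side_board between -0.145 and 0.145 m and y of vase_round_center in the frame of side_board between -0.065 and 0.065 m and z of vase_round_center in the frame of side_board between 0.072 and 0.083 m and x of vase_square_center in the frame of side_board between -0.145 and 0.145 m and y of vase_square_center in the frame of side_board between -0.065 and 0.065 m and z of vase_square_center in the frame of side_board between 0.069 and 0.08 m and x of vase_hex_center in the frame of side_board between -0.145 and 0.145 m and y of vase_hex_center in the frame of side_board between -0.065 and 0.065 m and z of vase_hex_center in the frame of side_board between 0.075 and 0.086 m), for 0.2 s.
At the end, for the whole second after the job is handed in: The pot stands upright on the scale's pan with its axis within 15 mm of the pan's middle; each vase stands upright on its own setter tile (round, square, six-sided) with its axis within 12 mm of the tile's centre; all four are released and at rest (horizontal distance between pot_center and scale_pan below 0.015 m and z of pot_center in the frame of scale_pan between 0.016 and 0.026 m and angle between each of pot_center, vase_round_center, vase_square_center, vase_hex_center's own z axis and vertical below 0.12 rad and horizontal distance between vase_round_center and tile_round below 0.012 m and z of vase_round_center in the frame of tile_round between 0.065 and 0.075 m and horizontal distance between vase_square_center and tile_square below 0.012 m and z of vase_square_center in the frame of tile_square between 0.062 and 0.072 m and horizontal distance between vase_hex_center and tile_hex below 0.012 m and z of vase_hex_center in the frame of tile_hex between 0.068 and 0.078 m and linear speed of each of vase_round, vase_square, vase_hex, pot below 0.02 m/s); the robot touches nothing.
It fails at once if a vase or the pot is tipped over (more than 35 degrees) (angle between any of vase_round_center, vase_square_center, vase_hex_center, pot_center's own z axis and vertical above 0.6 rad).
It fails at once if a vase or the pot is dropped or thrown: moves faster than 0.6 m/s with no finger on it (a fall of about 2 cm) ((contact force between the fingers and vase_round below 0.05 N and linear speed of vase_round above 0.6 m/s) or (contact force between the fingers and vase_square below 0.05 N and linear speed of vase_square above 0.6 m/s) or (contact force between the fingers and vase_hex below 0.05 N and linear speed of vase_hex above 0.6 m/s) or (contact force between the fingers and pot below 0.05 N and linear speed of pot above 0.6 m/s)).
It fails at once if the cone pack is pushed more than 15 mm from its place (distance of cone_pack from where it was at the start of the episode above 0.015 m).
It also fails if it takes over 147 s, if anything falls off the work surface, if the arm or the gripper's body presses on something with over 40 N, if the wrist force passes 120 N, or if a joint passes its speed limit or range.

## Working session

There is one attempt and no reset: what is moved stays moved. The work goes in short steps, Python scripts to look and compute and a tool call to move; the robot and the scene stay as the last step left them, time stands still between calls to the robot, and variables do not carry over. Pictures are saved under pics/ and viewed, at most 18 in all, crops included, and the job is handed in when it is done.

Besides the shell and the picture viewer there is one more tool, called after ">>>" by a JSON object that holds its "fn" and its "kwargs", one argument or row to a line. arm_command: Moves the arm, as the interface text tells. Its arguments: {"type":"object","properties":{"plan":{"type":"array","items":{"type":"object","properties":{"dp":{"type":"array","items":{"type":"number"}},"spin":{"type":"number"}}}},"grip":{"type":"number"},"newtons":{"type":"number"}},"required":["plan"]}

```bash
mkdir -p pics; ls
python3 - <<'E'
from workcell import manip, viewer, finder
import cv2, numpy as np
o=manip.get_obs(); print({k:np.round(v,3).tolist() for k,v in o.items()})
for c in ("top","side","wrist"):
    im=viewer.camera(c); cv2.imwrite(f"pics/{c}0.png",im)
    p=viewer.camera_params(c); print(c,{k:np.round(v,3).tolist() for k,v in p.items()})
for c in ("top","side"):
    for t in ["vase_round_center","vase_square_center","vase_hex_center","pot_center","tile_round","tile_square","tile_hex","side_board","scale_pan","cone_pack"]:
        print(c,t,[(np.round(d["position"],4).tolist(),round(d["score"],2)) for d in finder.find_in(c,t)[:2]])
E
```

```text
pics
{'clock': 0.0, 'joint_pos': [1.277, 0.333, -0.065, 1.461, 0.022, 1.35, -0.089], 'joint_velocities': [-0.0, -0.0, -0.001, 0.0, 0.0, -0.0, 0.0], 'tau': [0.001, -62.544, 0.049, -39.159, 0.016, 0.01, 0.0], 'position': [0.167, -0.602, 0.404], 'ee_rot': [0.991, 0.135, -0.0, -0.001], 'ft_force': [0.694, 0.281, 0.296], 'torque': [0.017, -0.0, -0.028], 'grasp_force': 0.0, 'grip_width': 1.002}
top {'vertical_fov': 53.48, 'cx': 278.772, 'cy': 211.477, 'R': [[-0.001, -1.0, 0.012], [-0.981, -0.001, -0.196], [0.196, -0.012, -0.98]], 't': [0.001, 0.566, 0.797]}
side {'vertical_fov': 47.792, 'cx': 275.465, 'cy': 208.561, 'R': [[-0.825, -0.566, -0.009], [-0.33, 0.494, -0.804], [0.459, -0.66, -0.594]], 't': [0.462, 0.266, 0.669]}
wrist {'vertical_fov': 65.045, 'cx': 281.577, 'cy': 209.387, 'T_tool_cam': [[0.0, -0.962, -0.272, 0.068], [1.0, 0.0, 0.0, -0.0], [-0.0, -0.272, 0.962, 0.031], [0.0, 0.0, 0.0, 1.0]]}
top vase_round_center [([0.5431, 0.0245, 0.0927], 0.79)]
top vase_square_center [([0.5825, -0.042, 0.1038], 0.78)]
top vase_hex_center [([0.5868, 0.0919, 0.1119], 0.83)]
top pot_center [([0.6
[... 277 characters left out ...]
71, 0.3138, 0.0511], 0.84)]
top cone_pack [([0.646, 0.0987, 0.0268], 0.56)]
side vase_round_center [([0.5234, 0.0373, 0.104], 0.7)]
side vase_square_center [([0.5777, -0.0381, 0.134], 0.9), ([0.6459, 0.1112, 0.0267], 0.55)]
side vase_hex_center [([0.5721, 0.1073, 0.1089], 0.86), ([0.5259, 0.0453, 0.0282], 0.37)]
side pot_center [([0.5916, 0.0249, 0.0476], 0.64)]
side tile_round [([0.5198, 0.0442, 0.0264], 0.72)]
side tile_square []
side tile_hex [([0.5694, 0.1107, 0.0245], 0.77), ([0.524, 0.0379, 0.1043], 0.73)]
side side_board [([0.4963, -0.2903, 0.0092], 0.72)]
side scale_pan [([0.471, 0.3093, 0.048], 0.71), ([0.5236, 0.0379, 0.1054], 0.5)]
side cone_pack [([0.6454, 0.1095, 0.0254], 0.62)]
```

View pics/top0.png

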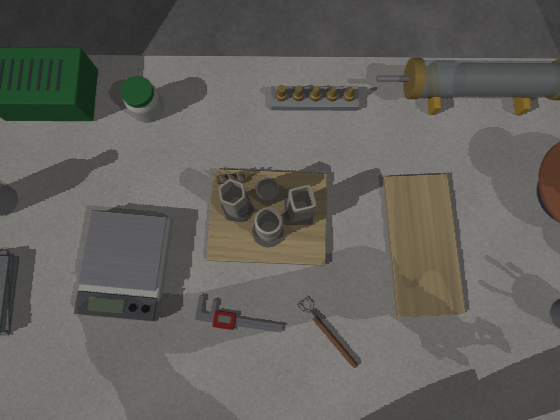

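View pics/side0.png

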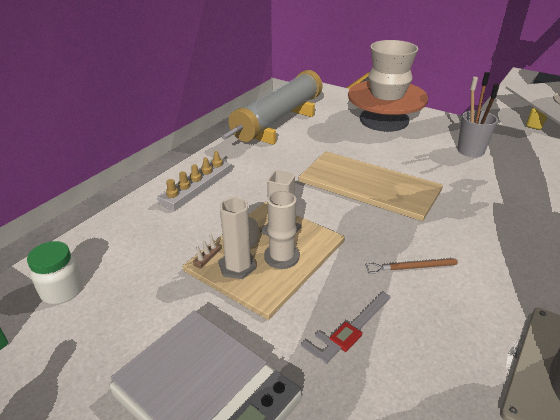

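The top view shows the round vase at about (268,222), the hex at (233,193), the square at (302,200), the pot at (267,190) and the cones at (232,175). The side board is on the right and the scale on the left. I'll align the tool with the world axes and look from nearer with the wrist camera.

>>> {"fn": "arm_command", "kwargs": {
  "plan": [
    {"dp": [0,0,0],"spin": 0.135},
    {"dp": [0,0,0],"spin": 0.135},
    {"dp": [38,-30,0]},
    {"dp": [38,-30,0]},
    {"dp": [38,-30,0]}
  ],
  "grip": -1,
  "newtons": 40
}}

```text
invalid input at $.plan[2]: expected keys dp, spin
```

>>> {"fn": "arm_command", "kwargs": {
  "plan": [
    {"dp": [38,-30,0]},
    {"dp": [38,-30,0]},
    {"dp": [38,-30,0]},
    {"dp": [38,-30,0]},
    {"dp": [38,-30,0]}
  ]
}}

```text
invalid input at $.plan[0]: expected keys dp, spin
```

>>> {"fn": "arm_command", "kwargs": {
  "plan": [
    {"dp": [38,-30,0]},
    {"dp": [0,0,0]},
    {"dp": [0,0,0]}
  ]
}}

```text
invalid input at $.plan[0]: expected keys dp, spin
```

```bash
cat > h.py <<'E'
from workcell import manip, viewer, finder
import cv2, numpy as np
from scipy.spatial.transform import Rotation as Ro
def cam(name):
    o=manip.get_obs(); im=viewer.camera(name); p=viewer.camera_params(name)
    f=210/np.tan(np.radians(p["vertical_fov"])/2); K=np.array([[f,0,p["cx"]],[0,f,p["cy"]],[0,0,1]])
    if name=="wrist":
        T=np.eye(4); T[:3,:3]=Ro.from_quat(o["ee_rot"]).as_matrix(); T[:3,3]=o["position"]
        M=np.linalg.inv(T@np.array(p["T_tool_cam"])); R,t=M[:3,:3],M[:3,3]
    else: R,t=np.array(p["R"]),np.array(p["t"])
    return im,K,R,t
def unproj(uv,z,K,R,t):
    uv=np.atleast_2d(uv); d=np.c_[uv,np.ones(len(uv))]@np.linalg.inv(K).T@R
    c=-R.T@t; return (c+d*((z-c[2])/d[:,2])[:,None])[:,:2]
def proj(X,K,R,t):
    X=np.atleast_2d(X)@R.T+t; u=X@K.T; return u[:,:2]/u[:,2:]
def save(tag,im,K,R,t):
    cv2.imwrite(f"pics/{tag}.png",im); np.savez(f"pics/{tag}.npz",im=im,K=K,R=R,t=t)
def load(tag):
    d=np.load(f"pics/{tag}.npz"); return d["im"],d["K"],d["R"],d["t"]
def st():
    o=manip.get_obs(); r=Ro.from_quat(o["ee_rot"]).as_matrix()
    print("t",round(o["clock"],2),"tcp",np.round(o["position"],4),"xang",round(np.arctan2(r[1,0],r[0,0]),4),"tilt",round(np.arccos(min(1,-r[2,2])),4),"w",round(o["grip_width"],3),"gf",round(o["grasp_force"],1),"F",np.round(o["ft_force"],1))
def find(c,*ts):
    for t in ts: print(c,t,[(np.round(d["position"],4).tolist(),round(d["score"],2)) for d in finder.find_in(c,t)[:2]])
E
python3 - <<'E'
from h import *
st(); save("w1",*cam("wrist")); find("wrist","side_board")
E
```

```text
t 1.15 tcp [ 0.1672 -0.6022  0.4047] xang 0.2708 tilt 0.0 w 1.0 gf 0.0 F [ 0.4 -0.2  0.3]
wrist side_board []
```

>>> {"fn": "arm_command", "kwargs": {
  "plan": [
    {"dp": [0,0,0],"spin": 0.135},
    {"dp": [0,0,0],"spin": 0.135},
    {"dp": [38,-30,0],"spin": 0},
    {"dp": [38,-30,0],"spin": 0},
    {"dp": [38,-30,0],"spin": 0}
  ],
  "grip": -1,
  "newtons": 40
}}

```text
clock: 1.75
position: [0.2822, -0.511, 0.4048]
ee_rot: [1.0, 0.0, 0.0, 0.0]
ft_force: [1.4, -0.7, 0.4]
grip_width: 0.998
grasp_force: 0.0
```

>>> {"fn": "arm_command", "kwargs": {
  "plan": [
    {"dp": [38,-30,0],"spin": 0},
    {"dp": [38,-30,0],"spin": 0},
    {"dp": [38,-30,0],"spin": 0},
    {"dp": [38,-30,0],"spin": 0},
    {"dp": [38,-30,0],"spin": 0}
  ]
}}

```text
clock: 2.25
position: [0.4722, -0.3606, 0.405]
ee_rot: [1.0, 0.0, 0.0, 0.0]
ft_force: [0.4, -0.2, 0.1]
grip_width: 1.001
grasp_force: 0.0
```

>>> {"fn": "arm_command", "kwargs": {
  "plan": [
    {"dp": [38,-30,0],"spin": 0},
    {"dp": [0,0,0],"spin": 0},
    {"dp": [0,0,0],"spin": 0}
  ]
}}

```text
clock: 2.55
position: [0.5099, -0.3308, 0.4045]
ee_rot: [1.0, 0.002, -0.0, -0.0]
ft_force: [-1.0, -0.9, 0.1]
grip_width: 1.001
grasp_force: 0.0
```

Run:
```python
from h import *
st(); save("w1",*cam("wrist")); find("wrist","side_board")
```

```text
t 2.55 tcp [ 0.5099 -0.3308  0.4045] xang 0.0035 tilt 0.0003 w 1.001 gf 0.0 F [-1.  -0.9  0.1]
wrist side_board [([0.5326, -0.302, 0.0182], 0.91)]
```

>>> {"fn": "arm_command", "kwargs": {
  "plan": [
    {"dp": [8,-46,0],"spin": 0},
    {"dp": [8,-46,0],"spin": 0},
    {"dp": [8,-46,0],"spin": 0},
    {"dp": [8,-46,0],"spin": 0},
    {"dp": [8,-46,0],"spin": 0}
  ]
}}

```text
clock: 3.15
position: [0.5482, -0.1019, 0.405]
ee_rot: [1.0, -0.001, 0.0, 0.001]
ft_force: [1.6, 0.1, -0.3]
grip_width: 0.998
grasp_force: 0.0
```

>>> {"fn": "arm_command", "kwargs": {
  "plan": [
    {"dp": [7,-43,0],"spin": 0},
    {"dp": [7,-43,0],"spin": 0},
    {"dp": [7,-43,0],"spin": 0},
    {"dp": [0,0,0],"spin": 0},
    {"dp": [0,0,0],"spin": 0}
  ]
}}

```text
clock: 3.65
position: [0.5696, 0.0265, 0.4047]
ee_rot: [1.0, 0.0, 0.0, 0.0]
ft_force: [-0.3, -1.0, 0.2]
grip_width: 1.0
grasp_force: 0.0
```

Run:
```python
from h import *
st(); save("w2",*cam("wrist"))
find("wrist","vase_round_center","vase_square_center","vase_hex_center","pot_center","tile_round","tile_square","tile_hex","cone_pack")
a=cv2.imread("pics/w1.png");b=cv2.imread("pics/w2.png")
```

```text
t 3.65 tcp [0.5696 0.0265 0.4047] xang 0.0007 tilt 0.0006 w 1.0 gf 0.0 F [-0.3 -1.   0.2]
wrist vase_round_center [([0.5249, 0.0201, 0.1228], 0.93), ([0.603, 0.0759, 0.0213], 0.23)]
wrist vase_square_center [([0.5737, -0.0402, 0.1132], 0.82), ([0.6167, 0.0294, 0.0211], 0.51)]
wrist vase_hex_center [([0.5828, 0.0896, 0.1255], 0.94)]
wrist pot_center [([0.6187, 0.0285, 0.0192], 0.68)]
wrist tile_round [([0.5516, 0.031, 0.0241], 0.57)]
wrist tile_square [([0.5985, -0.0151, 0.0249], 0.6)]
wrist tile_hex [([0.6073, 0.0784, 0.0218], 0.68)]
wrist cone_pack [([0.6425, 0.1065, 0.0293], 0.91)]
```

View pics/w2.png

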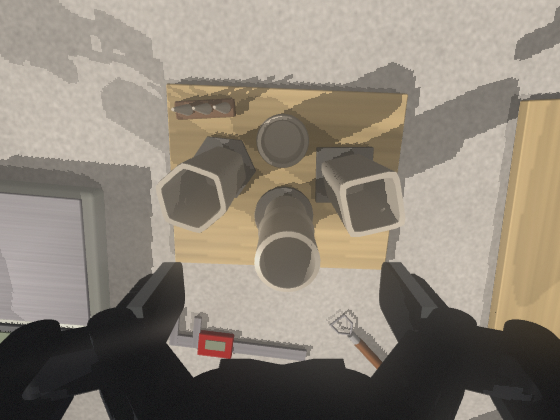

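View pics/w1.png

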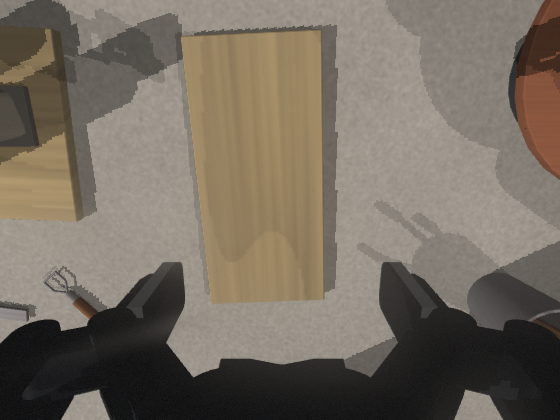

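Wrist view w2: round rim about (288,261), hex rim about (193,198), square rim about (372,204), pot about (283,141), cone pack about (205,108). w1: side board top corners (182,38), (320,30), (324,299), (212,303). Next I'll get the rims by segmentation.

Run:
```python
from h import *
_,K,R,t=load("w1"); sb=unproj([(182,38),(320,30),(324,299),(212,303)],.015,K,R,t); print("board",np.round(sb,4).tolist(),sb.mean(0))
im,K,R,t=load("w2"); hsv=cv2.cvtColor(im,cv2.COLOR_BGR2HSV)
for n,(x0,y0,x1,y1),z in (("round",(250,225,325,295),.147),("square",(330,160,410,243),.141),("hex",(155,155,232,235),.153)):
    g=im[y0:y1,x0:x1].mean(2); 
    m=(g>165).astype(np.uint8)
    nn,l,s,_=cv2.connectedComponentsWithStats(m); k=1+s[1:,4].argmax()
    pts=np.argwhere(l==k)[:,::-1]+[x0,y0]
    h=cv2.convexHull(pts.astype(np.int32))[:,0]
    w=unproj(h,z,K,R,t).astype(np.float32); M=cv2.moments(w.reshape(-1,1,2)*1000)
    print(n,s[k].tolist(),"cent",M["m10"]/M["m00"],M["m01"]/M["m00"],"rect",cv2.minAreaRect(w*1000),"circ",cv2.minEnclosingCircle(w*1000))
    a=cv2.approxPolyDP(h.reshape(-1,1,2),5,True)[:,0]; print(a.tolist()); print(np.round(unproj(a,z,K,R,t),4).tolist())
```

```text
board [[0.6524, -0.2318], [0.66, -0.3677], [0.363, -0.3832], [0.3569, -0.2456]] [ 0.50807155 -0.30706271]
round [0, 10, 75, 60, 1471] cent 526.6354587882271 23.713170222554805 rect ((530.2779541015625, 22.2425479888916), (48.40281677246094, 57.14518356323242), 0.04767169803380966) circ ((524.04150390625, 22.23735237121582), 33.75120544433594)
[[324, 294], [250, 294], [250, 249], [274, 235], [324, 258]]
[[0.5061, -0.0064], [0.5061, 0.0508], [0.5434, 0.0499], [0.5545, 0.032], [0.5362, -0.0053]]
square [0, 12, 80, 71, 2042] cent 570.8946705432444 -40.47724886514425 rect ((573.36181640625, -39.833763122558594), (53.311363220214844, 60.151981353759766), 0.05406525358557701) circ ((568.6893310546875, -40.03102493286133), 37.09806823730469)
[[409, 242], [330, 242], [341, 185], [387, 172], [409, 177]]
[[0.5467, -0.0699], [0.5467, -0.0102], [0.5906, -0.0163], [0.6, -0.0486], [0.5964, -0.0647]]
hex [0, 0, 77, 80, 2012] cent 581.2297083979496 90.70795543709553 rect ((584.3861083984375, 88.46321868896484), (54.071205139160156, 56.29755783081055), 87.67852020263672) circ ((582.827880859375, 89.91629791259766), 36.90207290649414)
[[230, 234], [155, 234], [155, 155], [217, 176]]
[[0.5574, 0.0632], [0.5574, 0.1166], [0.6132, 0.1109], [0.5991, 0.0703]]
```

Run:
```python
from h import *
im=cv2.imread("pics/w2.png"); cv2.imwrite("pics/w2c.png",cv2.resize(im[95:295,150:414],None,fx=3,fy=3,interpolation=cv2.INTER_CUBIC))
```

```text
(no output)
```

View pics/w2c.png

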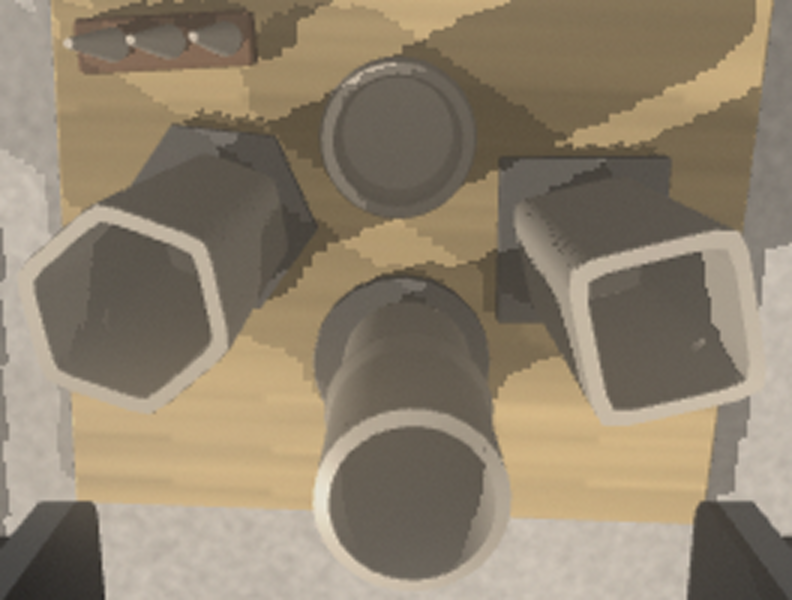

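Crop (3x): hex rim vertices (98,206), (208,242), (229,342), (152,412), (47,376), (21,264); square corners (570,268), (745,230), (763,392), (606,427); round spans x 312-511, y 408-590; pot spans x 321-475, y 57-218.

Run:
```python
from h import *
_,K,R,t=load("w2")
U=lambda p,z: unproj(np.array(p)/3.+[150,95]-1/3,z,K,R,t)
h=U([(98,206),(208,242),(229,342),(152,412),(47,376),(21,264)],.153); c=h.mean(0); d=h-c
print("hex",c,np.linalg.norm(d,axis=1),np.round(np.degrees(np.arctan2(d[:,1],d[:,0])),1))
s=U([(570,268),(745,230),(763,392),(606,427)],.141); c=s.mean(0); e=np.roll(s,-1,0)-s
print("sq",c,np.linalg.norm(e,axis=1),np.round(np.degrees(np.arctan2(e[:,1],e[:,0])),1))
r=U([(312,500),(511,500),(412,408),(412,590)],.147); print("round",(r[0]+r[1])/2,(r[2]+r[3])/2,r[0]-r[1],r[2]-r[3])
p=U([(321,140),(475,140),(398,57),(398,218)],.045); print("pot",(p[0]+p[1])/2,(p[2]+p[3])/2,p[0]-p[1],p[2]-p[3])
s=U([(499,157),(670,157),(497,322)],.023); print("tsq",s.tolist(),(s[1]+s[2])/2)
h=U([(170,123),(277,137),(318,225),(265,300)],.023); print("thex",h.tolist())
r=U([(315,355),(490,360),(403,273)],.023); print("tround",r.tolist())
b=U([(55,500),(700,525),(770,0)],.015); print(b)
```

```text
hex [0.5841043  0.08856566] [0.02401393 0.02501552 0.02466328 0.02557702 0.02556317 0.02531402] [  10.9  -51.8 -108.8 -170.3  129.6   65.8]
sq [ 0.57563412 -0.04069719] [0.04211242 0.04136433 0.0395801  0.0420497 ] [ -77.4 -168.3  103.6   15.2]
round [0.53350935 0.0225027 ] [0.53310841 0.02237709] [-4.49262817e-05  4.97236659e-02] [0.04946098 0.0002792 ]
pot [0.61453115 0.02573696] [0.61477245 0.02573852] [-5.68815412e-05  5.03485946e-02] [5.16342319e-02 9.27087118e-05]
tsq [[0.6071499800864641, -0.009729999174126803], [0.6072171086993524, -0.06966279862698949], [0.5474489395535388, -0.010761448030701604]] [ 0.57733302 -0.04021212]
thex [[0.6186638600119728, 0.10483702238901108], [0.6139377287883118, 0.06784339701050059], [0.5831358155987786, 0.054178295345253785], [0.5556426117531464, 0.07405163088530407]]
tround [[0.5347639374247593, 0.056266075921260456], [0.5328961538370234, -0.0085875949124164], [0.5657182115813393, 0.023780041070970537]]
[[ 0.47259862  0.16090652]
 [ 0.46200365 -0.09487735]
 [ 0.65979214 -0.10216938]]
```

>>> {"fn": "arm_command", "kwargs": {
  "plan": [
    {"dp": [-36,4,0],"spin": 0},
    {"dp": [0,0,40],"spin": 0.12},
    {"dp": [0,0,40],"spin": 0},
    {"dp": [0,0,15],"spin": 0},
    {"dp": [0,0,0],"spin": 0}
  ],
  "grip": -0.6
}}

```text
clock: 4.6
position: [0.5332, 0.0229, 0.3081]
ee_rot: [0.998, -0.059, -0.002, 0.0]
ft_force: [0.6, 1.1, 0.4]
grip_width: 0.8
grasp_force: 0.0
```

Run:
```python
from h import *
st(); a=cam("wrist"); save("w3",*a); save("s3",*cam("side"))
K,R,t=a[1:]
b=cv2.imread("pics/w3.png"); 
th=np.linspace(0,2*np.pi,40)
for z in (.147,): 
  for q in proj(np.c_[.5333+.025*np.cos(th),.0225+.025*np.sin(th),th*0+z],K,R,t): cv2.circle(b,tuple(int(v) for v in q),1,(0,0,255),-1)
cv2.imwrite("pics/v3.png",np.hstack([cv2.resize(b,(400,300)),cv2.resize(cv2.imread("pics/s3.png")[100:310,100:380],(400,300))]))
```

```text
t 4.6 tcp [0.5332 0.0229 0.3081] xang -0.1187 tilt 0.0038 w 0.8 gf 0.0 F [0.6 1.1 0.4]
```

View pics/v3.png

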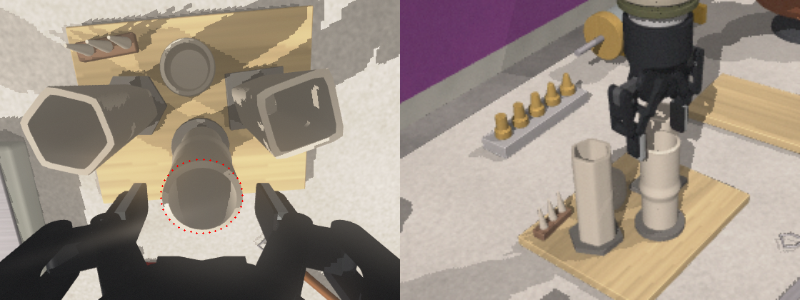

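The projected rim circle lies on the round vase's rim, and the open fingers straddle it clear of the neighbours. I'll descend and grip.

>>> {"fn": "arm_command", "kwargs": {
  "plan": [
    {"dp": [0,0,25],"spin": 0},
    {"dp": [0,0,15],"spin": 0},
    {"dp": [0,0,0],"spin": 0}
  ]
}}

```text
clock: 5.0
position: [0.5335, 0.023, 0.2689]
ee_rot: [0.998, -0.059, -0.001, 0.0]
ft_force: [-0.3, 0.4, -0.1]
grip_width: 0.798
grasp_force: 0.0
```

>>> {"fn": "arm_command", "kwargs": {
  "plan": [
    {"dp": [0,0,0],"spin": 0},
    {"dp": [0,0,0],"spin": 0},
    {"dp": [0,0,0],"spin": 0},
    {"dp": [0,0,0],"spin": 0},
    {"dp": [0,0,0],"spin": 0}
  ],
  "grip": 1,
  "newtons": 40
}}

```text
clock: 5.5
position: [0.5342, 0.023, 0.271]
ee_rot: [0.998, -0.06, 0.001, 0.0]
ft_force: [-1.4, -1.6, 6.7]
grip_width: 0.569
grasp_force: 41.8
```

>>> {"fn": "arm_command", "kwargs": {
  "plan": [
    {"dp": [0,0,-10],"spin": 0},
    {"dp": [0,0,-25],"spin": 0},
    {"dp": [0,0,-20],"spin": 0},
    {"dp": [0,0,0],"spin": -0.12},
    {"dp": [-20,0,0],"spin": 0}
  ]
}}

```text
clock: 6.0
position: [0.5147, 0.0232, 0.3259]
ee_rot: [1.0, 0.002, 0.001, -0.0]
ft_force: [-0.6, 0.1, -2.3]
grip_width: 0.57
grasp_force: 41.9
```

>>> {"fn": "arm_command", "kwargs": {
  "plan": [
    {"dp": [-25,0,0],"spin": 0},
    {"dp": [-15,10,0],"spin": 0},
    {"dp": [-8,25,0],"spin": 0},
    {"dp": [-8,42,0],"spin": 0},
    {"dp": [-8,42,0],"spin": 0}
  ]
}}

```text
clock: 6.5
position: [0.4492, -0.0967, 0.3255]
ee_rot: [1.0, 0.001, 0.0, 0.0]
ft_force: [1.7, 0.1, -2.5]
grip_width: 0.567
grasp_force: 42.0
```

>>> {"fn": "arm_command", "kwargs": {
  "plan": [
    {"dp": [-8,42,0],"spin": 0},
    {"dp": [-8,42,0],"spin": 0},
    {"dp": [-8,42,0],"spin": 0},
    {"dp": [-8,42,0],"spin": 0},
    {"dp": [-5,30,0],"spin": 0}
  ]
}}

```text
clock: 7.0
position: [0.4117, -0.2967, 0.3253]
ee_rot: [1.0, -0.001, 0.0, 0.0]
ft_force: [1.2, 0.1, -2.0]
grip_width: 0.564
grasp_force: 42.0
```

>>> {"fn": "arm_command", "kwargs": {
  "plan": [
    {"dp": [0,18,0],"spin": 0},
    {"dp": [0,0,0],"spin": 0},
    {"dp": [0,0,0],"spin": 0}
  ]
}}

```text
clock: 7.3
position: [0.4135, -0.3111, 0.3248]
ee_rot: [1.0, 0.001, 0.0, -0.0]
ft_force: [-0.3, 0.4, -0.6]
grip_width: 0.566
grasp_force: 42.1
```

Run:
```python
from h import *
st(); save("t4",*cam("side")); save("w4",*cam("wrist"))
cv2.imwrite("pics/v4.png",np.hstack([cv2.resize(cv2.imread("pics/w4.png"),(400,300)),cv2.resize(cv2.imread("pics/t4.png"),(400,300))]))
```

```text
t 7.3 tcp [ 0.4135 -0.3111  0.3248] xang 0.0017 tilt 0.001 w 0.566 gf 42.1 F [-0.3  0.4 -0.6]
```

View pics/v4.png

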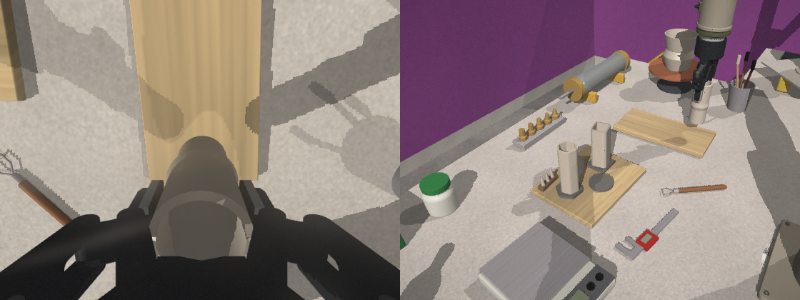

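>>> {"fn": "arm_command", "kwargs": {
  "plan": [
    {"dp": [0,0,25],"spin": 0},
    {"dp": [0,0,23],"spin": 0},
    {"dp": [0,0,8],"spin": 0},
    {"dp": [0,0,3],"spin": 0},
    {"dp": [0,0,0],"spin": 0}
  ]
}}

```text
clock: 7.9
position: [0.4134, -0.3117, 0.2663]
ee_rot: [1.0, 0.001, 0.0, 0.0]
ft_force: [0.6, 0.1, -2.0]
grip_width: 0.568
grasp_force: 42.1
```

>>> {"fn": "arm_command", "kwargs": {
  "plan": [
    {"dp": [0,0,2],"spin": 0},
    {"dp": [0,0,0],"spin": 0}
  ]
}}

```text
clock: 8.1
position: [0.4132, -0.3121, 0.2643]
ee_rot: [1.0, 0.0, 0.0, 0.0]
ft_force: [0.4, -0.3, -2.1]
grip_width: 0.567
grasp_force: 42.1
```

>>> {"fn": "arm_command", "kwargs": {
  "plan": [
    {"dp": [0,0,2],"spin": 0},
    {"dp": [0,0,0],"spin": 0}
  ]
}}

```text
clock: 8.3
position: [0.4134, -0.3123, 0.263]
ee_rot: [1.0, 0.0, 0.001, 0.001]
ft_force: [-1.7, 1.7, 6.8]
grip_width: 0.566
grasp_force: 42.3
```

>>> {"fn": "arm_command", "kwargs": {
  "plan": [
    {"dp": [0,0,0],"spin": 0},
    {"dp": [0,0,0],"spin": 0},
    {"dp": [0,0,0],"spin": 0},
    {"dp": [0,0,-20],"spin": 0},
    {"dp": [0,0,-40],"spin": 0}
  ],
  "grip": -1
}}

```text
clock: 8.8
position: [0.4121, -0.3115, 0.3198]
ee_rot: [1.0, 0.0, -0.002, -0.002]
ft_force: [0.4, -0.8, -0.1]
grip_width: 1.003
grasp_force: 0.0
```

>>> {"fn": "arm_command", "kwargs": {
  "plan": [
    {"dp": [0,0,-40],"spin": 0},
    {"dp": [0,0,-37],"spin": 0},
    {"dp": [23,-39,0],"spin": 0},
    {"dp": [23,-39,0],"spin": 0},
    {"dp": [23,-39,0],"spin": 0}
  ]
}}

```text
clock: 9.3
position: [0.4824, -0.1937, 0.3991]
ee_rot: [1.0, -0.0, 0.0, 0.0]
ft_force: [0.5, 0.1, -0.2]
grip_width: 1.0
grasp_force: 0.0
```

>>> {"fn": "arm_command", "kwargs": {
  "plan": [
    {"dp": [23,-39,0],"spin": 0},
    {"dp": [23,-39,0],"spin": 0},
    {"dp": [23,-39,0],"spin": 0},
    {"dp": [24,-37,0],"spin": 0},
    {"dp": [0,0,0],"spin": 0}
  ]
}}

```text
clock: 9.8
position: [0.5764, -0.0344, 0.3985]
ee_rot: [1.0, 0.005, 0.0, -0.002]
ft_force: [-0.8, -0.4, -0.2]
grip_width: 0.997
grasp_force: 0.0
```

>>> {"fn": "arm_command", "kwargs": {
  "plan": [
    {"dp": [0,0,0],"spin": -0.118},
    {"dp": [0,0,30],"spin": -0.118},
    {"dp": [0,0,40],"spin": 0},
    {"dp": [0,0,0],"spin": 0}
  ]
}}

```text
clock: 10.2
position: [0.5731, -0.0415, 0.3239]
ee_rot: [0.993, 0.118, -0.004, -0.001]
ft_force: [-0.2, 0.7, -0.2]
grip_width: 0.999
grasp_force: 0.0
```

Run:
```python
from h import *
st(); a=cam("wrist"); save("w5",*a); save("s5",*cam("side"))
K,R,t=a[1:]
b=cv2.imread("pics/w5.png"); 
th=np.radians(13.5+45+90*np.arange(5)); q=proj(np.c_[.5756+.0295*np.cos(th),-.0407+.0295*np.sin(th),th*0+.141],K,R,t)
cv2.polylines(b,[q.astype(int)],True,(0,0,255),1)
cv2.imwrite("pics/v5.png",np.hstack([cv2.resize(b,(400,300)),cv2.resize(cv2.imread("pics/s5.png")[60:300,180:500],(400,300))]))
```

```text
t 10.2 tcp [ 0.5731 -0.0415  0.3239] xang 0.2364 tilt 0.0083 w 0.999 gf 0.0 F [-0.2  0.7 -0.2]
```

View pics/v5.png

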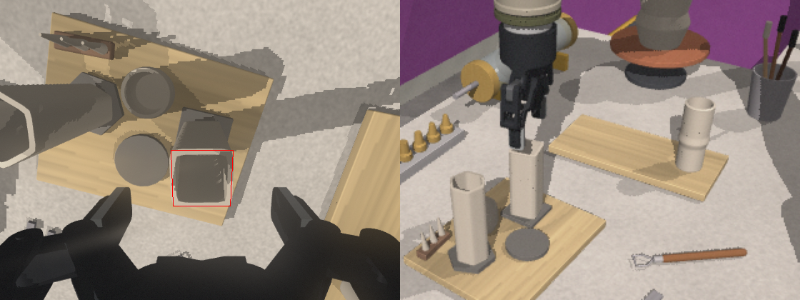

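The overlay sits on the square rim, and the round vase stands upright on the side board. I'll grip the square one.

>>> {"fn": "arm_command", "kwargs": {
  "plan": [
    {"dp": [0,0,30],"spin": 0},
    {"dp": [0,0,30],"spin": 0},
    {"dp": [0,0,0],"spin": 0},
    {"dp": [0,0,0],"spin": 0}
  ]
}}

```text
clock: 10.7
position: [0.5755, -0.0409, 0.2709]
ee_rot: [0.993, 0.118, 0.001, 0.0]
ft_force: [-0.1, -0.3, 0.2]
grip_width: 0.999
grasp_force: 0.0
```

>>> {"fn": "arm_command", "kwargs": {
  "plan": [
    {"dp": [0,0,0],"spin": 0},
    {"dp": [0,0,0],"spin": 0},
    {"dp": [0,0,0],"spin": 0},
    {"dp": [0,0,0],"spin": 0},
    {"dp": [0,0,0],"spin": 0}
  ],
  "grip": 1
}}

```text
clock: 11.2
position: [0.5752, -0.0408, 0.2701]
ee_rot: [0.993, 0.118, 0.001, 0.0]
ft_force: [-2.0, 0.6, 7.4]
grip_width: 0.514
grasp_force: 41.2
```

>>> {"fn": "arm_command", "kwargs": {
  "plan": [
    {"dp": [0,0,-10],"spin": 0},
    {"dp": [0,0,-25],"spin": 0},
    {"dp": [0,0,-20],"spin": 0},
    {"dp": [0,0,0],"spin": 0.118},
    {"dp": [0,0,0],"spin": 0.118}
  ]
}}

```text
clock: 11.7
position: [0.5748, -0.041, 0.325]
ee_rot: [1.0, -0.002, 0.001, 0.0]
ft_force: [0.2, -0.0, -1.7]
grip_width: 0.51
grasp_force: 41.3
```

>>> {"fn": "arm_command", "kwargs": {
  "plan": [
    {"dp": [-6,20,0],"spin": 0},
    {"dp": [-10,40,0],"spin": 0},
    {"dp": [-10,40,0],"spin": 0},
    {"dp": [-10,40,0],"spin": 0},
    {"dp": [-10,40,0],"spin": 0}
  ]
}}

```text
clock: 12.2
position: [0.5282, -0.2224, 0.3243]
ee_rot: [1.0, 0.0, 0.0, 0.0]
ft_force: [1.3, -0.6, -1.9]
grip_width: 0.51
grasp_force: 41.2
```

>>> {"fn": "arm_command", "kwargs": {
  "plan": [
    {"dp": [-10,40,0],"spin": 0},
    {"dp": [-8,30,0],"spin": 0},
    {"dp": [-3,16,0],"spin": 0},
    {"dp": [0,0,0],"spin": 0},
    {"dp": [0,0,0],"spin": 0}
  ]
}}

```text
clock: 12.7
position: [0.5086, -0.3057, 0.3238]
ee_rot: [1.0, 0.001, 0.0, -0.0]
ft_force: [0.6, 0.0, -2.5]
grip_width: 0.509
grasp_force: 41.4
```

>>> {"fn": "arm_command", "kwargs": {
  "plan": [
    {"dp": [0,0,25],"spin": 0},
    {"dp": [0,0,23],"spin": 0},
    {"dp": [0,0,9],"spin": 0},
    {"dp": [0,0,3],"spin": 0},
    {"dp": [0,0,0],"spin": 0}
  ]
}}

```text
clock: 13.2
position: [0.5085, -0.3062, 0.2642]
ee_rot: [1.0, 0.001, 0.0, -0.0]
ft_force: [-0.6, 0.1, -2.0]
grip_width: 0.509
grasp_force: 41.2
```

>>> {"fn": "arm_command", "kwargs": {
  "plan": [
    {"dp": [0,0,2],"spin": 0},
    {"dp": [0,0,0],"spin": 0}
  ]
}}

```text
clock: 13.4
position: [0.5082, -0.307, 0.2625]
ee_rot: [1.0, 0.0, 0.001, 0.0]
ft_force: [0.4, -0.0, -2.1]
grip_width: 0.516
grasp_force: 41.2
```

>>> {"fn": "arm_command", "kwargs": {
  "plan": [
    {"dp": [0,0,2],"spin": 0},
    {"dp": [0,0,0],"spin": 0}
  ]
}}

```text
clock: 13.6
position: [0.5084, -0.307, 0.2621]
ee_rot: [1.0, 0.0, 0.001, 0.001]
ft_force: [-5.1, 3.3, 13.8]
grip_width: 0.515
grasp_force: 43.0
```

>>> {"fn": "arm_command", "kwargs": {
  "plan": [
    {"dp": [0,0,0],"spin": 0},
    {"dp": [0,0,0],"spin": 0},
    {"dp": [0,0,0],"spin": 0},
    {"dp": [0,0,-20],"spin": 0},
    {"dp": [0,0,-40],"spin": 0}
  ],
  "grip": -1
}}

```text
clock: 14.1
position: [0.507, -0.3066, 0.3173]
ee_rot: [1.0, 0.0, -0.003, -0.002]
ft_force: [0.9, -0.2, -0.4]
grip_width: 0.997
grasp_force: 0.0
```

>>> {"fn": "arm_command", "kwargs": {
  "plan": [
    {"dp": [0,0,-40],"spin": 0},
    {"dp": [0,0,-42],"spin": 0},
    {"dp": [8,-44,0],"spin": 0},
    {"dp": [8,-44,0],"spin": 0},
    {"dp": [8,-44,0],"spin": 0}
  ]
}}

```text
clock: 14.6
position: [0.5319, -0.1735, 0.402]
ee_rot: [1.0, -0.0, 0.0, 0.0]
ft_force: [0.9, -0.3, -0.4]
grip_width: 0.998
grasp_force: 0.0
```

>>> {"fn": "arm_command", "kwargs": {
  "plan": [
    {"dp": [8,-44,0],"spin": 0},
    {"dp": [8,-44,0],"spin": 0},
    {"dp": [9,-44,0],"spin": 0},
    {"dp": [9,-44,0],"spin": 0},
    {"dp": [9,-44,0],"spin": 0}
  ]
}}

```text
clock: 15.1
position: [0.5747, 0.0468, 0.4018]
ee_rot: [1.0, 0.0, 0.0, 0.0]
ft_force: [1.4, 0.8, 0.5]
grip_width: 1.001
grasp_force: 0.0
```

>>> {"fn": "arm_command", "kwargs": {
  "plan": [
    {"dp": [9,-44,0],"spin": 0},
    {"dp": [0,0,0],"spin": -0.08},
    {"dp": [0,0,30],"spin": -0.08},
    {"dp": [0,0,40],"spin": 0},
    {"dp": [0,0,0],"spin": 0}
  ]
}}

```text
clock: 15.6
position: [0.5822, 0.0884, 0.3268]
ee_rot: [0.997, 0.08, -0.004, 0.0]
ft_force: [-1.1, 0.1, -0.5]
grip_width: 1.001
grasp_force: 0.0
```

Run:
```python
from h import *
st(); a=cam("wrist"); save("w6",*a); save("s6",*cam("side"))
K,R,t=a[1:]
b=cv2.imread("pics/w6.png"); 
th=np.radians(9.2+60*np.arange(6)); q=proj(np.c_[.584+.0265*np.cos(th),.0886+.0265*np.sin(th),th*0+.153],K,R,t)
cv2.polylines(b,[q.astype(int)],True,(0,0,255),1)
cv2.imwrite("pics/v6.png",np.hstack([cv2.resize(b,(400,300)),cv2.resize(cv2.imread("pics/s6.png")[60:300,180:500],(400,300))]))
```

```text
t 15.6 tcp [0.5822 0.0884 0.3268] xang 0.1607 tilt 0.0083 w 1.001 gf 0.0 F [-1.1  0.1 -0.5]
```

View pics/v6.png

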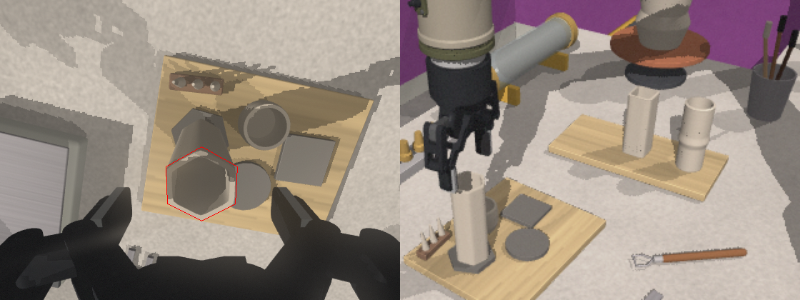

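The overlay sits on the hex rim, and both other vases stand on the side board.

>>> {"fn": "arm_command", "kwargs": {
  "plan": [
    {"dp": [0,0,30],"spin": 0},
    {"dp": [0,0,26],"spin": 0},
    {"dp": [0,0,0],"spin": 0},
    {"dp": [0,0,0],"spin": 0}
  ]
}}

```text
clock: 16.1
position: [0.5843, 0.0893, 0.2779]
ee_rot: [0.997, 0.08, 0.001, -0.0]
ft_force: [-0.2, 1.1, 0.4]
grip_width: 0.999
grasp_force: 0.0
```

>>> {"fn": "arm_command", "kwargs": {
  "plan": [
    {"dp": [0,0,0],"spin": 0},
    {"dp": [0,0,0],"spin": 0},
    {"dp": [0,0,0],"spin": 0},
    {"dp": [0,0,0],"spin": 0},
    {"dp": [0,0,0],"spin": 0}
  ],
  "grip": 1
}}

```text
clock: 16.6
position: [0.5841, 0.0893, 0.2771]
ee_rot: [0.997, 0.08, 0.001, 0.0]
ft_force: [-0.1, -0.6, 6.5]
grip_width: 0.534
grasp_force: 42.1
```

>>> {"fn": "arm_command", "kwargs": {
  "plan": [
    {"dp": [0,0,-10],"spin": 0},
    {"dp": [0,0,-25],"spin": 0},
    {"dp": [0,0,-20],"spin": 0},
    {"dp": [0,0,0],"spin": 0.08},
    {"dp": [0,0,0],"spin": 0.08}
  ]
}}

```text
clock: 17.1
position: [0.5837, 0.0891, 0.332]
ee_rot: [1.0, -0.001, 0.001, -0.0]
ft_force: [0.4, 0.3, -2.3]
grip_width: 0.531
grasp_force: 41.6
```

>>> {"fn": "arm_command", "kwargs": {
  "plan": [
    {"dp": [2,21,0],"spin": 0},
    {"dp": [2,42,0],"spin": 0},
    {"dp": [2,42,0],"spin": 0},
    {"dp": [2,42,0],"spin": 0},
    {"dp": [2,42,0],"spin": 0}
  ]
}}

```text
clock: 17.6
position: [0.5935, -0.1015, 0.3313]
ee_rot: [1.0, 0.001, 0.0, 0.0]
ft_force: [1.5, -0.1, -1.0]
grip_width: 0.527
grasp_force: 41.6
```

>>> {"fn": "arm_command", "kwargs": {
  "plan": [
    {"dp": [2,42,0],"spin": 0},
    {"dp": [2,42,0],"spin": 0},
    {"dp": [2,42,0],"spin": 0},
    {"dp": [2,42,0],"spin": 0},
    {"dp": [1,24,0],"spin": 0}
  ]
}}

```text
clock: 18.1
position: [0.6019, -0.2962, 0.3309]
ee_rot: [1.0, -0.002, -0.0, 0.001]
ft_force: [-0.9, -0.2, -2.3]
grip_width: 0.534
grasp_force: 41.7
```

>>> {"fn": "arm_command", "kwargs": {
  "plan": [
    {"dp": [0,10,0],"spin": 0},
    {"dp": [0,0,0],"spin": 0},
    {"dp": [0,0,25],"spin": 0},
    {"dp": [0,0,23],"spin": 0},
    {"dp": [0,0,9],"spin": 0}
  ]
}}

```text
clock: 18.6
position: [0.6028, -0.2992, 0.2716]
ee_rot: [1.0, 0.002, -0.001, -0.001]
ft_force: [-0.5, -0.1, -2.7]
grip_width: 0.534
grasp_force: 41.6
```

>>> {"fn": "arm_command", "kwargs": {
  "plan": [
    {"dp": [0,0,3],"spin": 0},
    {"dp": [0,0,2],"spin": 0},
    {"dp": [0,0,0],"spin": 0}
  ]
}}

```text
clock: 18.9
position: [0.6033, -0.3016, 0.2698]
ee_rot: [1.0, 0.001, 0.001, 0.0]
ft_force: [0.4, -0.4, -1.9]
grip_width: 0.531
grasp_force: 41.6
```

>>> {"fn": "arm_command", "kwargs": {
  "plan": [
    {"dp": [0,0,2],"spin": 0},
    {"dp": [0,0,0],"spin": 0}
  ]
}}

```text
clock: 19.1
position: [0.6035, -0.3018, 0.2691]
ee_rot: [1.0, 0.0, 0.001, 0.001]
ft_force: [-3.4, 2.5, 7.5]
grip_width: 0.534
grasp_force: 42.8
```

>>> {"fn": "arm_command", "kwargs": {
  "plan": [
    {"dp": [0,0,0],"spin": 0},
    {"dp": [0,0,0],"spin": 0},
    {"dp": [0,0,0],"spin": 0},
    {"dp": [0,0,-20],"spin": 0},
    {"dp": [0,0,-40],"spin": 0}
  ],
  "grip": -1
}}

```text
clock: 19.6
position: [0.6021, -0.3017, 0.324]
ee_rot: [1.0, 0.0, -0.003, -0.001]
ft_force: [0.9, -0.6, 0.7]
grip_width: 0.999
grasp_force: 0.0
```

>>> {"fn": "arm_command", "kwargs": {
  "plan": [
    {"dp": [0,0,-40],"spin": 0},
    {"dp": [0,0,-37],"spin": 0},
    {"dp": [0,-41,0],"spin": 0},
    {"dp": [0,-41,0],"spin": 0},
    {"dp": [0,-41,0],"spin": 0}
  ]
}}

```text
clock: 20.1
position: [0.6027, -0.1776, 0.4041]
ee_rot: [1.0, 0.0, 0.0, 0.0]
ft_force: [0.5, 1.3, 0.1]
grip_width: 1.0
grasp_force: 0.0
```

>>> {"fn": "arm_command", "kwargs": {
  "plan": [
    {"dp": [0,-41,0],"spin": 0},
    {"dp": [0,-41,0],"spin": 0},
    {"dp": [0,-41,0],"spin": 0},
    {"dp": [0,-41,0],"spin": 0},
    {"dp": [0,-41,0],"spin": 0}
  ]
}}

```text
clock: 20.6
position: [0.6024, 0.0277, 0.4039]
ee_rot: [1.0, 0.0, 0.0, 0.0]
ft_force: [1.1, 0.3, -0.4]
grip_width: 1.003
grasp_force: 0.0
```

>>> {"fn": "arm_command", "kwargs": {
  "plan": [
    {"dp": [0,0,0],"spin": 0},
    {"dp": [0,0,0],"spin": 0}
  ]
}}

```text
clock: 20.8
position: [0.6026, 0.0271, 0.4038]
ee_rot: [1.0, 0.002, 0.0, 0.0]
ft_force: [0.9, -1.2, -0.7]
grip_width: 0.997
grasp_force: 0.0
```

Run:
```python
from h import *
st(); save("w7",*cam("wrist")); find("wrist","pot_center","tile_round","tile_square","tile_hex")
save("t7",*cam("top")); find("top","vase_round_center","vase_square_center","vase_hex_center","side_board","scale_pan")
```

```text
t 20.8 tcp [0.6026 0.0271 0.4038] xang 0.003 tilt 0.0003 w 0.997 gf 0.0 F [ 0.9 -1.2 -0.7]
wrist pot_center [([0.6176, 0.0265, 0.0223], 0.8)]
wrist tile_round [([0.5315, 0.018, 0.0233], 0.73)]
wrist tile_square [([0.5781, -0.0342, 0.0255], 0.85)]
wrist tile_hex [([0.5856, 0.0901, 0.021], 0.85)]
top vase_round_center [([0.4153, -0.302, 0.0997], 0.57)]
top vase_square_center [([0.5092, -0.2923, 0.0987], 0.67)]
top vase_hex_center [([0.5999, -0.2905, 0.1041], 0.61)]
top side_board [([0.5063, -0.2867, 0.0166], 0.57)]
top scale_pan [([0.4595, 0.3145, 0.0484], 0.73)]
```

View pics/w7.png

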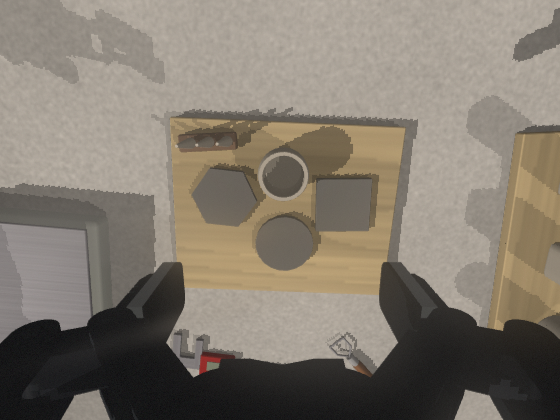

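The picture shows three bare tiles: hex (224,196), square (345,204), round (285,243). The pot is at (283,176) and the cone pack is untouched. I'll segment the tiles.

Run:
```python
from h import *
im,K,R,t=load("w7"); hsv=cv2.cvtColor(im,cv2.COLOR_BGR2HSV)
for n,p in (("hex",(224,196)),("sq",(345,204)),("round",(285,243))):
    m=np.zeros((422,562),np.uint8); cv2.floodFill(im.copy(),m,p,255,(7,)*3,(7,)*3,4|cv2.FLOODFILL_MASK_ONLY|cv2.FLOODFILL_FIXED_RANGE|(255<<8))
    m=cv2.morphologyEx(m[1:-1,1:-1],cv2.MORPH_OPEN,np.ones((5,5)))
    h=cv2.convexHull(np.argwhere(m>0)[:,::-1].astype(np.int32))[:,0]
    w=(unproj(h,.023,K,R,t)*1000).astype(np.float32); M=cv2.moments(w.reshape(-1,1,2))
    print(n,cv2.boundingRect(h),M["m10"]/M["m00"],M["m01"]/M["m00"],cv2.minAreaRect(w),M["m00"])
for z in (.05,.057): 
    q=unproj([(258,176),(309,176),(283.5,151),(283.5,201)],z,K,R,t); print(z,q.mean(0),q[0]-q[1],q[2]-q[3])
```

```text
hex (193, 169, 62, 48) 590.4599671570487 89.11537118213025 ((592.134521484375, 89.07395935058594), (67.44792938232422, 49.03530502319336), 79.03526306152344) 2594.0683611710556
sq (316, 180, 56, 51) 577.0793392530599 -40.37815676545082 ((577.0139770507812, -40.22599792480469), (57.13924026489258, 59.33109664916992), 0.4975335896015167) 3334.1541279326775
round (256, 218, 57, 52) 531.4783297572222 24.299939718780355 ((531.298095703125, 24.1540470123291), (62.13971710205078, 63.88615417480469), 0.19572794437408447) 3168.071895580055
0.05 [0.61405758 0.02528964] [-0.00017464  0.0505457 ] [0.05007788 0.00025352]
0.057 [0.61529246 0.02533612] [-0.00017086  0.04945076] [0.04899308 0.00024803]
```

Run:
```python
from h import *
st(); print(np.round(manip.get_obs()["joint_pos"],2))
```

```text
t 21.35 tcp [0.6027 0.0259 0.4037] xang 0.0005 tilt 0.0001 w 0.998 gf 0.0 F [ 0.2 -0.3 -0. ]
[ 0.28  0.33 -0.5   1.5   0.16  1.35 -1.8 ]
```

>>> {"fn": "arm_command", "kwargs": {
  "plan": [
    {"dp": [12,2,0],"spin": 0},
    {"dp": [0,0,0],"spin": 0.145},
    {"dp": [0,0,0],"spin": 0.145}
  ],
  "grip": -0.44
}}

```text
clock: 21.65
position: [0.6149, 0.0239, 0.4035]
ee_rot: [0.989, -0.147, -0.0, -0.0]
ft_force: [-0.7, -0.5, 0.4]
grip_width: 0.718
grasp_force: 0.0
```

Run:
```python
from h import *
st(); print(np.round(manip.get_obs()["joint_pos"],2))
```

```text
t 21.65 tcp [0.6149 0.0239 0.4035] xang -0.2951 tilt 0.0003 w 0.718 gf 0.0 F [-0.7 -0.5  0.4]
[ 0.24  0.35 -0.45  1.47  0.15  1.36 -2.09]
```

>>> {"fn": "arm_command", "kwargs": {
  "plan": [
    {"dp": [0,0,0],"spin": -0.145},
    {"dp": [0,0,0],"spin": -0.145},
    {"dp": [0,0,0],"spin": -0.145},
    {"dp": [0,0,0],"spin": -0.145},
    {"dp": [0,0,0],"spin": -0.145}
  ]
}}

```text
clock: 22.15
position: [0.6147, 0.0241, 0.4037]
ee_rot: [0.976, 0.219, 0.0, 0.0]
ft_force: [-0.5, 0.1, -0.4]
grip_width: 0.716
grasp_force: 0.0
```

>>> {"fn": "arm_command", "kwargs": {
  "plan": [
    {"dp": [0,0,0],"spin": -0.145},
    {"dp": [0,0,0],"spin": -0.145},
    {"dp": [0,0,0],"spin": -0.145},
    {"dp": [0,0,0],"spin": -0.145},
    {"dp": [0,0,0],"spin": -0.145}
  ]
}}

```text
clock: 22.65
position: [0.6147, 0.024, 0.4037]
ee_rot: [0.835, 0.551, 0.0, 0.0]
ft_force: [0.0, -0.4, -0.0]
grip_width: 0.72
grasp_force: 0.0
```

>>> {"fn": "arm_command", "kwargs": {
  "plan": [
    {"dp": [0,0,0],"spin": -0.145},
    {"dp": [0,0,0],"spin": -0.145},
    {"dp": [0,0,30],"spin": -0.121},
    {"dp": [0,0,50],"spin": 0},
    {"dp": [0,0,0],"spin": 0}
  ]
}}

```text
clock: 23.15
position: [0.6129, 0.0231, 0.3178]
ee_rot: [0.707, 0.707, -0.004, -0.003]
ft_force: [-0.2, -0.9, -1.1]
grip_width: 0.721
grasp_force: 0.0
```

>>> {"fn": "arm_command", "kwargs": {
  "plan": [
    {"dp": [0,0,0],"spin": 0},
    {"dp": [0,0,0],"spin": 0}
  ]
}}

```text
clock: 23.35
position: [0.6154, 0.0245, 0.3264]
ee_rot: [0.707, 0.707, 0.001, 0.001]
ft_force: [-0.5, 0.2, 0.4]
grip_width: 0.719
grasp_force: 0.0
```

Run:
```python
from h import *
st(); a=cam("wrist"); save("w8",*a); K,R,t=a[1:]
b=a[0].copy(); th=np.linspace(0,2*np.pi,60)
for r,z in ((.0245,.057),(.026,.045)):
  cv2.polylines(b,[proj(np.c_[.615+r*np.cos(th),.0254+r*np.sin(th),th*0+z],K,R,t).astype(int)],True,(0,0,255) if z>.05 else (255,0,0),1)
cv2.imwrite("pics/v8.png",b)
```

```text
t 23.35 tcp [0.6154 0.0245 0.3264] xang 1.5715 tilt 0.0031 w 0.719 gf 0.0 F [-0.5  0.2  0.4]
```

View pics/v8.png

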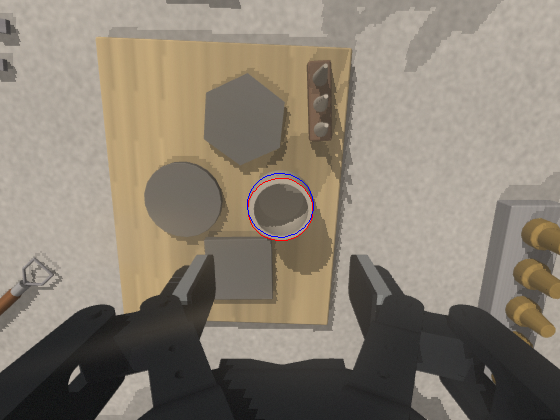

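The overlay sits on the pot. The finger path along x lies clear of the round tile and the cone pack.

>>> {"fn": "arm_command", "kwargs": {
  "plan": [
    {"dp": [1,0,40],"spin": 0},
    {"dp": [0,0,40],"spin": 0},
    {"dp": [0,0,25],"spin": 0},
    {"dp": [0,0,0],"spin": 0},
    {"dp": [0,0,0],"spin": 0}
  ]
}}

```text
clock: 23.9
position: [0.6155, 0.0254, 0.2207]
ee_rot: [0.707, 0.707, 0.001, 0.001]
ft_force: [0.3, 0.4, 1.1]
grip_width: 0.72
grasp_force: 0.0
```

>>> {"fn": "arm_command", "kwargs": {
  "plan": [
    {"dp": [0,0,15],"spin": 0},
    {"dp": [0,0,10],"spin": 0},
    {"dp": [0,0,0],"spin": 0}
  ]
}}

```text
clock: 24.2
position: [0.6144, 0.0249, 0.1928]
ee_rot: [0.707, 0.707, -0.001, -0.0]
ft_force: [-0.3, 0.1, -0.6]
grip_width: 0.723
grasp_force: 0.0
```

>>> {"fn": "arm_command", "kwargs": {
  "plan": [
    {"dp": [0,0,3],"spin": 0},
    {"dp": [0,0,0],"spin": 0},
    {"dp": [0,0,0],"spin": 0}
  ]
}}

```text
clock: 24.5
position: [0.6149, 0.0251, 0.191]
ee_rot: [0.707, 0.707, 0.0, 0.0]
ft_force: [1.0, 0.1, 0.5]
grip_width: 0.717
grasp_force: 0.0
```

>>> {"fn": "arm_command", "kwargs": {
  "plan": [
    {"dp": [0,0,0],"spin": 0},
    {"dp": [0,0,0],"spin": 0},
    {"dp": [0,0,0],"spin": 0},
    {"dp": [0,0,0],"spin": 0},
    {"dp": [0,0,0],"spin": 0}
  ],
  "grip": 1,
  "newtons": 30
}}

```text
clock: 25.0
position: [0.6149, 0.0252, 0.1914]
ee_rot: [0.707, 0.707, 0.0, 0.0]
ft_force: [-1.0, -0.5, 4.9]
grip_width: 0.605
grasp_force: 31.3
```

>>> {"fn": "arm_command", "kwargs": {
  "plan": [
    {"dp": [0,0,-10],"spin": 0},
    {"dp": [0,0,-20],"spin": 0},
    {"dp": [0,0,0],"spin": 0}
  ]
}}

```text
clock: 25.3
position: [0.6156, 0.0254, 0.2235]
ee_rot: [0.707, 0.707, 0.002, 0.001]
ft_force: [1.0, 0.4, -0.4]
grip_width: 0.603
grasp_force: 31.7
```

Run:
```python
from h import *
st(); save("s9",*cam("side")); a=cam("wrist"); save("w9",*a)
cv2.imwrite("pics/v9.png",np.hstack([cv2.resize(a[0],(400,300)),cv2.resize(cv2.imread("pics/s9.png")[130:325,150:410],(400,300))]))
```

```text
t 25.3 tcp [0.6156 0.0254 0.2235] xang 1.5719 tilt 0.0041 w 0.603 gf 31.7 F [ 1.   0.4 -0.4]
```

View pics/v9.png

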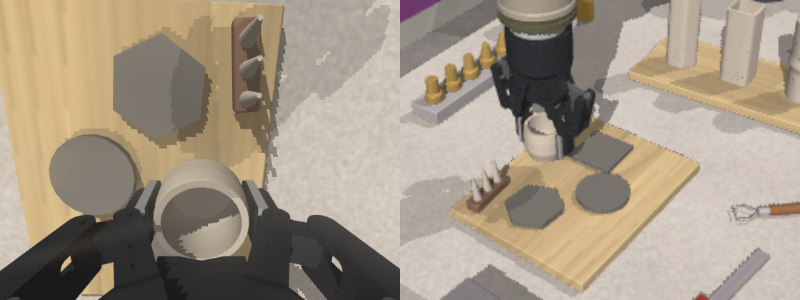

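>>> {"fn": "arm_command", "kwargs": {
  "plan": [
    {"dp": [0,0,-40],"spin": 0},
    {"dp": [0,0,-45],"spin": 0},
    {"dp": [0,0,-45],"spin": 0},
    {"dp": [20,-14,0],"spin": 0},
    {"dp": [37,-26,0],"spin": 0}
  ]
}}

```text
clock: 25.9
position: [0.5756, 0.0797, 0.351]
ee_rot: [0.709, 0.705, 0.0, 0.001]
ft_force: [0.1, 2.2, -2.2]
grip_width: 0.607
grasp_force: 32.1
```

>>> {"fn": "arm_command", "kwargs": {
  "plan": [
    {"dp": [37,-26,0],"spin": 0},
    {"dp": [37,-26,0],"spin": 0},
    {"dp": [37,-26,0],"spin": 0},
    {"dp": [37,-26,0],"spin": 0},
    {"dp": [20,-14,0],"spin": 0}
  ]
}}

```text
clock: 26.4
position: [0.4537, 0.253, 0.3502]
ee_rot: [0.705, 0.709, -0.0, -0.0]
ft_force: [0.3, -0.2, -1.0]
grip_width: 0.604
grasp_force: 32.1
```

>>> {"fn": "arm_command", "kwargs": {
  "plan": [
    {"dp": [0,0,0],"spin": 0},
    {"dp": [0,0,0],"spin": 0}
  ]
}}

```text
clock: 26.6
position: [0.4564, 0.2498, 0.3501]
ee_rot: [0.706, 0.708, -0.0, 0.0]
ft_force: [0.0, -0.4, 0.0]
grip_width: 0.608
grasp_force: 32.1
```

Run:
```python
from h import *
st(); a=cam("wrist"); save("w10",*a); find("wrist","scale_pan"); b=load("t7")[0]
cv2.imwrite("pics/v10.png",np.hstack([cv2.resize(a[0],(480,360)),cv2.resize(b[195:330,60:180],(320,360))]))
```

```text
t 26.6 tcp [0.4564 0.2498 0.3501] xang 1.5726 tilt 0.001 w 0.608 gf 32.1 F [ 0.  -0.4  0. ]
wrist scale_pan [([0.4614, 0.3319, 0.047], 0.74)]
```

View pics/v10.png

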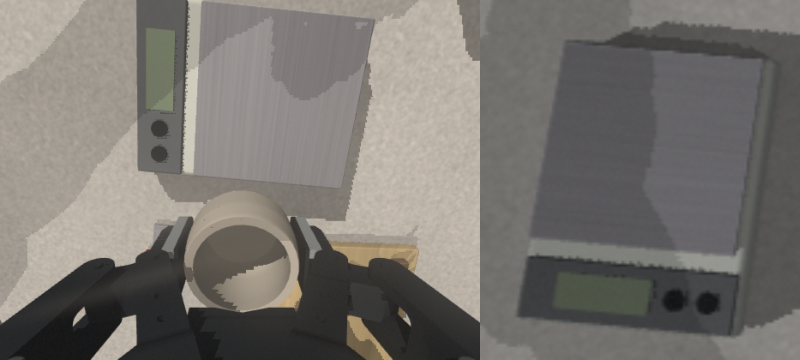

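Run:
```python
from h import *
for n,p in (("w10",[(236.8,0),(437.5,21),(396.7,219.3),(226.3,204.2)]),("t7",[(92.2,210.4),(165,216.4),(155.6,288.7),(78,284.2)])):
    _,K,R,t=load(n); q=unproj(p,.048,K,R,t); print(n,np.round(q,4).tolist(),q.mean(0),np.linalg.norm(q-np.roll(q,1,0),axis=1))
```

```text
w10 [[0.423, 0.3997], [0.5704, 0.3864], [0.5553, 0.2332], [0.4087, 0.2464]] [0.4893797  0.31642883] [0.15401571 0.1480034  0.15396133 0.14718689]
t7 [[0.5692, 0.3837], [0.5568, 0.234], [0.4108, 0.245], [0.4198, 0.3989]] [0.48912578 0.31537627] [0.15018089 0.15024562 0.1463913  0.15416647]
```

>>> {"fn": "arm_command", "kwargs": {
  "plan": [
    {"dp": [22,11,0],"spin": 0},
    {"dp": [34,17,0],"spin": 0},
    {"dp": [10,5,20],"spin": 0},
    {"dp": [0,0,40],"spin": 0},
    {"dp": [0,0,40],"spin": 0}
  ]
}}

```text
clock: 27.2
position: [0.4906, 0.3152, 0.2492]
ee_rot: [0.707, 0.707, 0.0, 0.0]
ft_force: [0.5, -0.3, -1.0]
grip_width: 0.61
grasp_force: 32.1
```

>>> {"fn": "arm_command", "kwargs": {
  "plan": [
    {"dp": [0,0,15],"spin": 0},
    {"dp": [0,0,5],"spin": 0},
    {"dp": [0,0,0],"spin": 0},
    {"dp": [0,0,0],"spin": 0}
  ]
}}

```text
clock: 27.6
position: [0.4901, 0.3163, 0.2325]
ee_rot: [0.707, 0.707, 0.001, 0.0]
ft_force: [-0.9, 0.3, -0.7]
grip_width: 0.603
grasp_force: 32.1
```

>>> {"fn": "arm_command", "kwargs": {
  "plan": [
    {"dp": [0,0,3],"spin": 0},
    {"dp": [0,0,1],"spin": 0},
    {"dp": [0,0,0],"spin": 0}
  ]
}}

```text
clock: 27.9
position: [0.4895, 0.316, 0.227]
ee_rot: [0.707, 0.707, 0.0, 0.0]
ft_force: [-0.7, 0.0, -2.1]
grip_width: 0.609
grasp_force: 32.1
```

>>> {"fn": "arm_command", "kwargs": {
  "plan": [
    {"dp": [0,0,2],"spin": 0},
    {"dp": [0,0,0],"spin": 0}
  ]
}}

```text
clock: 28.1
position: [0.4894, 0.3159, 0.2245]
ee_rot: [0.707, 0.707, -0.0, 0.0]
ft_force: [1.1, 0.3, -0.5]
grip_width: 0.608
grasp_force: 32.1
```

>>> {"fn": "arm_command", "kwargs": {
  "plan": [
    {"dp": [0,0,1],"spin": 0},
    {"dp": [0,0,0],"spin": 0}
  ]
}}

```text
clock: 28.3
position: [0.4894, 0.316, 0.2243]
ee_rot: [0.707, 0.707, -0.0, 0.0]
ft_force: [-2.9, -3.4, 7.6]
grip_width: 0.607
grasp_force: 32.7
```

>>> {"fn": "arm_command", "kwargs": {
  "plan": [
    {"dp": [0,0,0],"spin": 0},
    {"dp": [0,0,0],"spin": 0},
    {"dp": [0,0,0],"spin": 0},
    {"dp": [0,0,-15],"spin": 0},
    {"dp": [0,0,-40],"spin": 0}
  ],
  "grip": -1,
  "newtons": 40
}}

```text
clock: 28.8
position: [0.4887, 0.3151, 0.2772]
ee_rot: [0.707, 0.708, -0.003, -0.001]
ft_force: [1.2, -0.2, 0.7]
grip_width: 0.999
grasp_force: 0.0
```

>>> {"fn": "arm_command", "kwargs": {
  "plan": [
    {"dp": [0,0,-45],"spin": 0},
    {"dp": [0,0,-40],"spin": 0},
    {"dp": [0,0,-40],"spin": 0},
    {"dp": [0,0,0],"spin": 0},
    {"dp": [0,0,0],"spin": 0}
  ]
}}

```text
clock: 29.3
position: [0.4892, 0.3162, 0.4052]
ee_rot: [0.707, 0.708, 0.001, 0.001]
ft_force: [0.4, 0.6, -0.3]
grip_width: 1.005
grasp_force: 0.0
```

Run:
```python
from h import *
st(); a=cam("wrist"); save("w11",*a); _,K,R,t=a
b=a[0].copy(); th=np.linspace(0,2*np.pi,60)
for r,z in ((.0245,.09),(.026,.078)):
  cv2.polylines(b,[proj(np.c_[.4893+r*np.cos(th),.316+r*np.sin(th),th*0+z],K,R,t).astype(int)],True,(0,0,255) if z>.08 else (255,0,0),1)
cv2.imwrite("pics/v11.png",b)
```

```text
t 29.3 tcp [0.4892 0.3162 0.4052] xang 1.5719 tilt 0.0023 w 1.005 gf 0.0 F [ 0.4  0.6 -0.3]
```

View pics/v11.png

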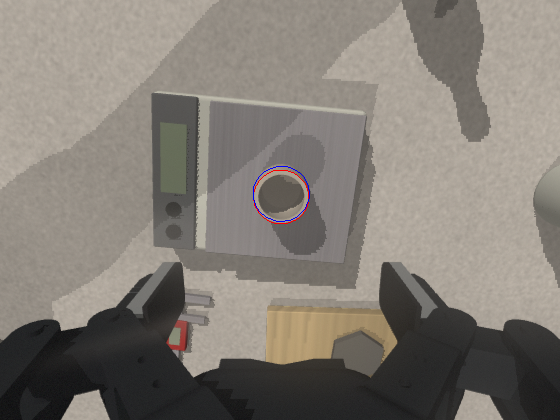

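The pot stands upright where intended (281,196), in the middle of the pan with corners at (209,99), (365,112), (345,263), (205,250). Back to the side board.

>>> {"fn": "arm_command", "kwargs": {
  "plan": [
    {"dp": [-45,1,0],"spin": 0},
    {"dp": [-45,1,0],"spin": 0},
    {"dp": [-45,1,0],"spin": 0},
    {"dp": [-45,1,0],"spin": 0},
    {"dp": [-45,1,0],"spin": 0}
  ]
}}

```text
clock: 29.85
position: [0.494, 0.0889, 0.4025]
ee_rot: [0.707, 0.707, -0.001, -0.001]
ft_force: [1.1, -0.3, 0.5]
grip_width: 1.002
grasp_force: 0.0
```

>>> {"fn": "arm_command", "kwargs": {
  "plan": [
    {"dp": [-45,1,0],"spin": 0},
    {"dp": [-45,1,0],"spin": 0},
    {"dp": [-45,1,0],"spin": 0},
    {"dp": [-45,2,0],"spin": 0},
    {"dp": [-45,2,0],"spin": 0}
  ]
}}

```text
clock: 30.35
position: [0.5011, -0.1359, 0.4026]
ee_rot: [0.707, 0.707, -0.001, -0.001]
ft_force: [0.6, 0.2, -0.1]
grip_width: 1.0
grasp_force: 0.0
```

>>> {"fn": "arm_command", "kwargs": {
  "plan": [
    {"dp": [-45,2,0],"spin": 0},
    {"dp": [-45,2,0],"spin": 0},
    {"dp": [-45,2,0],"spin": 0},
    {"dp": [-38,1,0],"spin": 0},
    {"dp": [0,0,0],"spin": 0.143}
  ]
}}

```text
clock: 30.85
position: [0.507, -0.3133, 0.4011]
ee_rot: [0.758, 0.652, -0.001, -0.001]
ft_force: [-1.7, 0.6, -0.3]
grip_width: 1.0
grasp_force: 0.0
```

>>> {"fn": "arm_command", "kwargs": {
  "plan": [
    {"dp": [0,0,0],"spin": 0.143},
    {"dp": [0,0,0],"spin": 0.143},
    {"dp": [0,0,0],"spin": 0.143},
    {"dp": [0,0,0],"spin": 0.143},
    {"dp": [0,0,0],"spin": 0.143}
  ]
}}

```text
clock: 31.35
position: [0.5087, -0.3069, 0.4021]
ee_rot: [0.938, 0.347, -0.001, -0.001]
ft_force: [0.4, 0.1, 0.2]
grip_width: 1.006
grasp_force: 0.0
```

>>> {"fn": "arm_command", "kwargs": {
  "plan": [
    {"dp": [0,0,0],"spin": 0.143},
    {"dp": [0,0,0],"spin": 0.143},
    {"dp": [0,0,0],"spin": 0.143},
    {"dp": [0,0,0],"spin": 0.143},
    {"dp": [0,0,0],"spin": 0.142}
  ]
}}

```text
clock: 31.85
position: [0.5087, -0.3069, 0.4021]
ee_rot: [1.0, -0.003, -0.001, -0.001]
ft_force: [0.2, 0.3, -0.3]
grip_width: 0.998
grasp_force: 0.0
```

>>> {"fn": "arm_command", "kwargs": {
  "plan": [
    {"dp": [0,0,0],"spin": 0},
    {"dp": [0,0,0],"spin": 0}
  ]
}}

```text
clock: 32.05
position: [0.5089, -0.3069, 0.4028]
ee_rot: [1.0, 0.002, -0.001, -0.0]
ft_force: [-0.2, 0.5, 0.3]
grip_width: 1.001
grasp_force: 0.0
```

Run:
```python
from h import *
st(); a=cam("wrist"); save("w12",*a); _,K,R,t=a
b=a[0].copy()
def poly(c,r,th,z): cv2.polylines(b,[proj(np.c_[c[0]+r*np.cos(th),c[1]+r*np.sin(th),th*0+z],K,R,t).astype(int)],True,(0,0,255),1)
poly((.4134,-.3122),.025,np.linspace(0,6.28,60),.139)
poly((.5084,-.307),.0295,np.radians(45+90*np.arange(4)),.133)
poly((.6035,-.3018),.0265,np.radians(60*np.arange(6)),.145)
cv2.imwrite("pics/v12.png",b)
```

```text
t 32.05 tcp [ 0.5089 -0.3069  0.4028] xang 0.0042 tilt 0.0017 w 1.001 gf 0.0 F [-0.2  0.5  0.3]
```

View pics/v12.png

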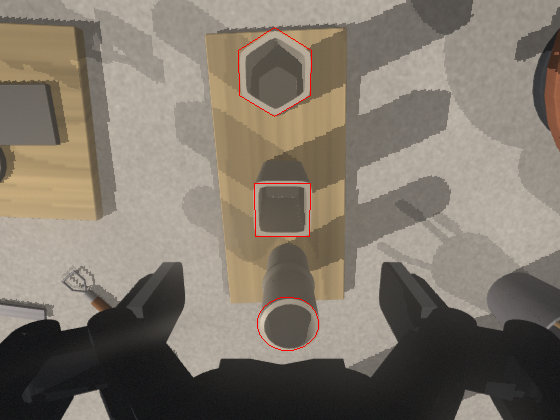

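All three vases stand as planned, with the overlays on their rims. I'll fetch the square vase first.

>>> {"fn": "arm_command", "kwargs": {
  "plan": [
    {"dp": [0,0,45],"spin": 0},
    {"dp": [0,0,45],"spin": 0},
    {"dp": [0,0,35],"spin": 0},
    {"dp": [0,0,16],"spin": 0},
    {"dp": [0,0,0],"spin": 0}
  ]
}}

```text
clock: 32.6
position: [0.5084, -0.3067, 0.2607]
ee_rot: [1.0, 0.001, -0.002, -0.001]
ft_force: [0.6, -0.4, 0.8]
grip_width: 0.999
grasp_force: 0.0
```

>>> {"fn": "arm_command", "kwargs": {
  "plan": [
    {"dp": [0,0,0],"spin": 0},
    {"dp": [0,0,0],"spin": 0},
    {"dp": [0,0,0],"spin": 0},
    {"dp": [0,0,0],"spin": 0},
    {"dp": [0,0,0],"spin": 0}
  ],
  "grip": 1
}}

```text
clock: 33.1
position: [0.5096, -0.3071, 0.2646]
ee_rot: [1.0, 0.0, 0.001, 0.001]
ft_force: [-0.7, 0.9, 6.7]
grip_width: 0.51
grasp_force: 41.2
```

>>> {"fn": "arm_command", "kwargs": {
  "plan": [
    {"dp": [0,0,-10],"spin": 0},
    {"dp": [0,0,-30],"spin": 0},
    {"dp": [0,0,-30],"spin": 0},
    {"dp": [5,-20,0],"spin": 0},
    {"dp": [10,-40,0],"spin": 0}
  ]
}}

```text
clock: 33.6
position: [0.5233, -0.2497, 0.3345]
ee_rot: [1.0, -0.003, 0.001, 0.001]
ft_force: [-0.1, 0.9, -2.1]
grip_width: 0.508
grasp_force: 41.4
```

>>> {"fn": "arm_command", "kwargs": {
  "plan": [
    {"dp": [10,-40,0],"spin": 0},
    {"dp": [10,-40,0],"spin": 0},
    {"dp": [10,-40,0],"spin": 0},
    {"dp": [10,-40,0],"spin": 0},
    {"dp": [10,-32,0],"spin": 0}
  ]
}}

```text
clock: 34.1
position: [0.5742, -0.0523, 0.3337]
ee_rot: [1.0, 0.001, 0.0, -0.0]
ft_force: [0.9, -0.9, -1.8]
grip_width: 0.509
grasp_force: 41.2
```

>>> {"fn": "arm_command", "kwargs": {
  "plan": [
    {"dp": [3,-14,0],"spin": 0},
    {"dp": [0,0,0],"spin": 0},
    {"dp": [0,0,0],"spin": 0},
    {"dp": [0,0,0],"spin": 0}
  ]
}}

```text
clock: 34.5
position: [0.5769, -0.043, 0.3328]
ee_rot: [1.0, -0.001, -0.0, 0.001]
ft_force: [0.4, 0.4, -2.4]
grip_width: 0.512
grasp_force: 41.3
```

>>> {"fn": "arm_command", "kwargs": {
  "plan": [
    {"dp": [0,-2,25],"spin": 0},
    {"dp": [0,0,22],"spin": 0},
    {"dp": [0,0,8],"spin": 0},
    {"dp": [0,0,2],"spin": 0},
    {"dp": [0,0,0],"spin": 0}
  ]
}}

```text
clock: 35.0
position: [0.5773, -0.0396, 0.2763]
ee_rot: [1.0, -0.001, 0.0, 0.0]
ft_force: [0.1, 0.6, -1.5]
grip_width: 0.509
grasp_force: 41.3
```

>>> {"fn": "arm_command", "kwargs": {
  "plan": [
    {"dp": [0,0,2],"spin": 0},
    {"dp": [0,0,0],"spin": 0}
  ]
}}

```text
clock: 35.2
position: [0.5773, -0.0391, 0.2744]
ee_rot: [1.0, -0.0, 0.001, 0.0]
ft_force: [0.1, -0.9, -1.4]
grip_width: 0.512
grasp_force: 41.3
```

>>> {"fn": "arm_command", "kwargs": {
  "plan": [
    {"dp": [0,0,1],"spin": 0},
    {"dp": [0,0,0],"spin": 0}
  ]
}}

```text
clock: 35.4
position: [0.5771, -0.039, 0.2729]
ee_rot: [1.0, -0.0, 0.0, 0.0]
ft_force: [-0.4, 0.4, -1.1]
grip_width: 0.509
grasp_force: 41.3
```

>>> {"fn": "arm_command", "kwargs": {
  "plan": [
    {"dp": [0,0,1],"spin": 0},
    {"dp": [0,0,0],"spin": 0}
  ]
}}

```text
clock: 35.6
position: [0.5772, -0.0389, 0.2726]
ee_rot: [1.0, -0.0, 0.0, 0.0]
ft_force: [-2.9, -0.5, 6.8]
grip_width: 0.512
grasp_force: 42.1
```

>>> {"fn": "arm_command", "kwargs": {
  "plan": [
    {"dp": [0,0,1],"spin": 0},
    {"dp": [0,0,0],"spin": 0}
  ]
}}

```text
clock: 35.8
position: [0.5773, -0.0387, 0.2726]
ee_rot: [1.0, -0.0, 0.001, 0.0]
ft_force: [-7.0, 0.7, 14.6]
grip_width: 0.507
grasp_force: 43.1
```

>>> {"fn": "arm_command", "kwargs": {
  "plan": [
    {"dp": [0,0,0],"spin": 0},
    {"dp": [0,0,0],"spin": 0},
    {"dp": [0,0,0],"spin": 0},
    {"dp": [0,0,-20],"spin": 0},
    {"dp": [0,0,-40],"spin": 0}
  ],
  "grip": -1
}}

```text
clock: 36.3
position: [0.5762, -0.0392, 0.3284]
ee_rot: [1.0, -0.0, -0.003, -0.0]
ft_force: [0.4, -0.3, 0.2]
grip_width: 0.994
grasp_force: 0.0
```

>>> {"fn": "arm_command", "kwargs": {
  "plan": [
    {"dp": [0,0,-40],"spin": 0},
    {"dp": [0,0,-34],"spin": 0},
    {"dp": [4,44,0],"spin": 0},
    {"dp": [4,44,0],"spin": 0},
    {"dp": [4,44,0],"spin": 0}
  ]
}}

```text
clock: 36.8
position: [0.589, -0.1724, 0.405]
ee_rot: [1.0, 0.0, 0.0, 0.0]
ft_force: [-0.5, -0.5, -0.6]
grip_width: 0.997
grasp_force: 0.0
```

>>> {"fn": "arm_command", "kwargs": {
  "plan": [
    {"dp": [5,44,0],"spin": 0},
    {"dp": [5,44,0],"spin": 0},
    {"dp": [4,43,0],"spin": 0},
    {"dp": [0,0,0],"spin": 0},
    {"dp": [0,0,0],"spin": 0}
  ]
}}

```text
clock: 37.3
position: [0.6028, -0.3033, 0.4039]
ee_rot: [1.0, -0.001, -0.0, -0.0]
ft_force: [-0.7, 1.2, 0.4]
grip_width: 1.002
grasp_force: 0.0
```

>>> {"fn": "arm_command", "kwargs": {
  "plan": [
    {"dp": [0,-1,45],"spin": 0},
    {"dp": [0,0,45],"spin": 0},
    {"dp": [0,0,30],"spin": 0},
    {"dp": [0,0,14],"spin": 0},
    {"dp": [0,0,0],"spin": 0}
  ]
}}

```text
clock: 37.8
position: [0.6029, -0.2998, 0.2692]
ee_rot: [1.0, 0.001, -0.001, -0.001]
ft_force: [-0.4, 0.8, 0.5]
grip_width: 1.002
grasp_force: 0.0
```

>>> {"fn": "arm_command", "kwargs": {
  "plan": [
    {"dp": [0,0,0],"spin": 0},
    {"dp": [0,0,0],"spin": 0},
    {"dp": [0,0,0],"spin": 0},
    {"dp": [0,0,0],"spin": 0},
    {"dp": [0,0,0],"spin": 0}
  ],
  "grip": 1
}}

```text
clock: 38.3
position: [0.6036, -0.3013, 0.2728]
ee_rot: [1.0, -0.0, 0.001, 0.001]
ft_force: [-1.5, -0.2, 6.7]
grip_width: 0.537
grasp_force: 41.4
```

>>> {"fn": "arm_command", "kwargs": {
  "plan": [
    {"dp": [0,0,-10],"spin": 0},
    {"dp": [0,0,-35],"spin": 0},
    {"dp": [0,0,-45],"spin": 0},
    {"dp": [0,0,-45],"spin": 0},
    {"dp": [0,0,-35],"spin": 0}
  ]
}}

```text
clock: 38.8
position: [0.6028, -0.3007, 0.4446]
ee_rot: [1.0, -0.0, 0.001, 0.0]
ft_force: [0.3, -0.3, -2.1]
grip_width: 0.534
grasp_force: 41.8
```

>>> {"fn": "arm_command", "kwargs": {
  "plan": [
    {"dp": [-1,-20,0],"spin": 0},
    {"dp": [-2,-42,0],"spin": 0},
    {"dp": [-2,-42,0],"spin": 0},
    {"dp": [-2,-42,0],"spin": 0},
    {"dp": [-2,-42,0],"spin": 0}
  ]
}}

```text
clock: 39.3
position: [0.5935, -0.1113, 0.4414]
ee_rot: [1.0, -0.0, 0.0, 0.0]
ft_force: [1.1, 0.7, -2.4]
grip_width: 0.532
grasp_force: 41.7
```

>>> {"fn": "arm_command", "kwargs": {
  "plan": [
    {"dp": [-2,-42,0],"spin": 0},
    {"dp": [-2,-42,0],"spin": 0},
    {"dp": [-2,-42,0],"spin": 0},
    {"dp": [-2,-42,0],"spin": 0},
    {"dp": [0,-24,0],"spin": 0}
  ]
}}

```text
clock: 39.8
position: [0.585, 0.0832, 0.4417]
ee_rot: [1.0, 0.002, 0.0, -0.001]
ft_force: [0.5, -0.0, -1.3]
grip_width: 0.537
grasp_force: 41.8
```

>>> {"fn": "arm_command", "kwargs": {
  "plan": [
    {"dp": [0,-10,0],"spin": 0},
    {"dp": [0,0,0],"spin": 0},
    {"dp": [0,0,0],"spin": 0},
    {"dp": [0,0,0],"spin": 0}
  ]
}}

```text
clock: 40.2
position: [0.5864, 0.087, 0.4407]
ee_rot: [1.0, -0.001, -0.0, 0.0]
ft_force: [0.0, 0.4, -2.8]
grip_width: 0.536
grasp_force: 41.8
```

>>> {"fn": "arm_command", "kwargs": {
  "plan": [
    {"dp": [0,-1,40],"spin": 0},
    {"dp": [0,0,40],"spin": 0},
    {"dp": [0,0,40],"spin": 0},
    {"dp": [0,0,25],"spin": 0},
    {"dp": [0,0,8],"spin": 0}
  ]
}}

```text
clock: 40.7
position: [0.5855, 0.0882, 0.2847]
ee_rot: [1.0, -0.001, -0.002, 0.001]
ft_force: [0.3, -0.7, -1.8]
grip_width: 0.536
grasp_force: 41.7
```

>>> {"fn": "arm_command", "kwargs": {
  "plan": [
    {"dp": [0,0,0],"spin": 0},
    {"dp": [0,0,2],"spin": 0},
    {"dp": [0,0,0],"spin": 0},
    {"dp": [0,0,2],"spin": 0},
    {"dp": [0,0,0],"spin": 0}
  ]
}}

```text
clock: 41.2
position: [0.5862, 0.09, 0.2842]
ee_rot: [1.0, -0.0, 0.0, 0.0]
ft_force: [0.3, 0.1, -1.9]
grip_width: 0.531
grasp_force: 41.7
```

>>> {"fn": "arm_command", "kwargs": {
  "plan": [
    {"dp": [0,0,2],"spin": 0},
    {"dp": [0,0,0],"spin": 0}
  ]
}}

```text
clock: 41.4
position: [0.5861, 0.09, 0.2815]
ee_rot: [1.0, -0.0, -0.0, 0.0]
ft_force: [0.1, 1.1, -1.7]
grip_width: 0.532
grasp_force: 41.7
```

>>> {"fn": "arm_command", "kwargs": {
  "plan": [
    {"dp": [0,0,1],"spin": 0},
    {"dp": [0,0,0],"spin": 0}
  ]
}}

```text
clock: 41.6
position: [0.5862, 0.09, 0.2808]
ee_rot: [1.0, -0.0, 0.0, 0.0]
ft_force: [0.9, 0.6, -0.4]
grip_width: 0.54
grasp_force: 41.8
```

>>> {"fn": "arm_command", "kwargs": {
  "plan": [
    {"dp": [0,0,1],"spin": 0},
    {"dp": [0,0,0],"spin": 0}
  ]
}}

```text
clock: 41.8
position: [0.5863, 0.0901, 0.2807]
ee_rot: [1.0, -0.0, 0.0, 0.0]
ft_force: [-2.8, -0.7, 8.1]
grip_width: 0.531
grasp_force: 42.8
```

>>> {"fn": "arm_command", "kwargs": {
  "plan": [
    {"dp": [0,0,0],"spin": 0},
    {"dp": [0,0,0],"spin": 0},
    {"dp": [0,0,0],"spin": 0},
    {"dp": [0,0,-20],"spin": 0},
    {"dp": [0,0,-40],"spin": 0}
  ],
  "grip": -1
}}

```text
clock: 42.3
position: [0.5853, 0.0896, 0.3373]
ee_rot: [1.0, -0.0, -0.003, 0.0]
ft_force: [0.2, -0.1, 0.9]
grip_width: 0.999
grasp_force: 0.0
```

>>> {"fn": "arm_command", "kwargs": {
  "plan": [
    {"dp": [0,0,-40],"spin": 0},
    {"dp": [0,0,-25],"spin": 0},
    {"dp": [-17,40,0],"spin": 0},
    {"dp": [-17,40,0],"spin": 0},
    {"dp": [-17,40,0],"spin": 0}
  ]
}}

```text
clock: 42.8
position: [0.5343, -0.0311, 0.4048]
ee_rot: [1.0, 0.0, 0.0, 0.0]
ft_force: [1.1, -0.5, 0.8]
grip_width: 0.997
grasp_force: 0.0
```

>>> {"fn": "arm_command", "kwargs": {
  "plan": [
    {"dp": [-17,40,0],"spin": 0},
    {"dp": [-17,40,0],"spin": 0},
    {"dp": [-17,40,0],"spin": 0},
    {"dp": [-17,40,0],"spin": 0},
    {"dp": [-17,40,0],"spin": 0}
  ]
}}

```text
clock: 43.3
position: [0.449, -0.2314, 0.4049]
ee_rot: [1.0, -0.0, 0.0, 0.0]
ft_force: [1.3, 0.2, 0.1]
grip_width: 0.997
grasp_force: 0.0
```

>>> {"fn": "arm_command", "kwargs": {
  "plan": [
    {"dp": [-17,40,0],"spin": 0},
    {"dp": [-19,42,0],"spin": 0},
    {"dp": [0,0,0],"spin": 0},
    {"dp": [0,0,0],"spin": 0},
    {"dp": [0,0,0],"spin": 0}
  ]
}}

```text
clock: 43.8
position: [0.4147, -0.3108, 0.4047]
ee_rot: [1.0, 0.001, 0.0, -0.0]
ft_force: [-0.1, 0.7, 0.7]
grip_width: 1.0
grasp_force: 0.0
```

>>> {"fn": "arm_command", "kwargs": {
  "plan": [
    {"dp": [-1,0,45],"spin": 0},
    {"dp": [0,0,45],"spin": 0},
    {"dp": [0,0,35],"spin": 0},
    {"dp": [0,0,15],"spin": 0},
    {"dp": [0,0,0],"spin": 0}
  ]
}}

```text
clock: 44.3
position: [0.4131, -0.3102, 0.2625]
ee_rot: [1.0, 0.001, -0.002, -0.001]
ft_force: [-0.2, -0.1, 0.4]
grip_width: 0.998
grasp_force: 0.0
```

>>> {"fn": "arm_command", "kwargs": {
  "plan": [
    {"dp": [0,0,0],"spin": 0},
    {"dp": [0,0,0],"spin": 0},
    {"dp": [0,0,0],"spin": 0},
    {"dp": [0,0,0],"spin": 0},
    {"dp": [0,0,0],"spin": 0}
  ],
  "grip": 1
}}

```text
clock: 44.8
position: [0.4136, -0.3123, 0.2663]
ee_rot: [1.0, -0.0, 0.001, 0.001]
ft_force: [-0.4, 0.4, 7.7]
grip_width: 0.567
grasp_force: 41.0
```

>>> {"fn": "arm_command", "kwargs": {
  "plan": [
    {"dp": [0,0,-10],"spin": 0},
    {"dp": [0,0,-30],"spin": 0},
    {"dp": [0,0,-30],"spin": 0},
    {"dp": [3,-20,0],"spin": 0},
    {"dp": [6,-42,0],"spin": 0}
  ]
}}

```text
clock: 45.3
position: [0.4214, -0.2519, 0.3363]
ee_rot: [1.0, -0.003, 0.001, 0.001]
ft_force: [1.5, 1.3, -2.5]
grip_width: 0.569
grasp_force: 42.2
```

>>> {"fn": "arm_command", "kwargs": {
  "plan": [
    {"dp": [6,-42,0],"spin": 0},
    {"dp": [6,-42,0],"spin": 0},
    {"dp": [6,-42,0],"spin": 0},
    {"dp": [6,-42,0],"spin": 0},
    {"dp": [6,-42,0],"spin": 0}
  ]
}}

```text
clock: 45.8
position: [0.4518, -0.0382, 0.3354]
ee_rot: [1.0, -0.0, 0.0, 0.0]
ft_force: [0.8, 0.8, -2.6]
grip_width: 0.568
grasp_force: 42.2
```

>>> {"fn": "arm_command", "kwargs": {
  "plan": [
    {"dp": [6,-40,0],"spin": 0},
    {"dp": [4,-24,0],"spin": 0},
    {"dp": [0,0,0],"spin": 0},
    {"dp": [0,0,0],"spin": 0},
    {"dp": [0,0,0],"spin": 0}
  ]
}}

```text
clock: 46.3
position: [0.462, 0.0229, 0.3348]
ee_rot: [1.0, -0.001, -0.0, 0.0]
ft_force: [0.1, 0.3, -3.2]
grip_width: 0.571
grasp_force: 42.2
```

>>> {"fn": "arm_command", "kwargs": {
  "plan": [
    {"dp": [25,0,0],"spin": 0},
    {"dp": [30,0,0],"spin": 0},
    {"dp": [16,0,0],"spin": 0},
    {"dp": [0,0,0],"spin": 0},
    {"dp": [0,0,0],"spin": 0}
  ]
}}

```text
clock: 46.8
position: [0.5329, 0.023, 0.3344]
ee_rot: [1.0, -0.001, -0.001, 0.0]
ft_force: [-0.4, -0.3, -1.8]
grip_width: 0.569
grasp_force: 42.3
```

>>> {"fn": "arm_command", "kwargs": {
  "plan": [
    {"dp": [0,0,25],"spin": 0},
    {"dp": [0,0,22],"spin": 0},
    {"dp": [0,0,8],"spin": 0},
    {"dp": [0,0,2],"spin": 0},
    {"dp": [0,0,0],"spin": 0}
  ]
}}

```text
clock: 47.3
position: [0.5331, 0.0239, 0.2784]
ee_rot: [1.0, -0.0, 0.0, 0.0]
ft_force: [0.4, 0.5, -2.8]
grip_width: 0.567
grasp_force: 42.3
```

>>> {"fn": "arm_command", "kwargs": {
  "plan": [
    {"dp": [0,0,2],"spin": 0},
    {"dp": [0,0,0],"spin": 0}
  ]
}}

```text
clock: 47.5
position: [0.5333, 0.024, 0.2763]
ee_rot: [1.0, -0.0, 0.001, 0.0]
ft_force: [-0.8, 0.2, -2.4]
grip_width: 0.566
grasp_force: 42.3
```

>>> {"fn": "arm_command", "kwargs": {
  "plan": [
    {"dp": [0,0,1],"spin": 0},
    {"dp": [0,0,0],"spin": 0}
  ]
}}

```text
clock: 47.7
position: [0.5331, 0.024, 0.2748]
ee_rot: [1.0, -0.0, 0.0, 0.0]
ft_force: [-0.6, -0.9, -2.4]
grip_width: 0.57
grasp_force: 42.3
```

>>> {"fn": "arm_command", "kwargs": {
  "plan": [
    {"dp": [0,0,1],"spin": 0},
    {"dp": [0,0,0],"spin": 0}
  ]
}}

```text
clock: 47.9
position: [0.5334, 0.0241, 0.2744]
ee_rot: [1.0, -0.0, 0.001, 0.0]
ft_force: [-1.4, -0.1, 5.0]
grip_width: 0.566
grasp_force: 42.5
```

>>> {"fn": "arm_command", "kwargs": {
  "plan": [
    {"dp": [0,0,1],"spin": 0},
    {"dp": [0,0,0],"spin": 0}
  ]
}}

```text
clock: 48.1
position: [0.5337, 0.0241, 0.2744]
ee_rot: [1.0, -0.0, 0.001, 0.0]
ft_force: [-4.4, -1.0, 14.1]
grip_width: 0.566
grasp_force: 42.9
```

>>> {"fn": "arm_command", "kwargs": {
  "plan": [
    {"dp": [0,0,0],"spin": 0},
    {"dp": [0,0,0],"spin": 0},
    {"dp": [0,0,0],"spin": 0},
    {"dp": [0,0,-20],"spin": 0},
    {"dp": [0,0,-40],"spin": 0}
  ],
  "grip": -0.6
}}

```text
clock: 48.6
position: [0.5322, 0.0237, 0.3306]
ee_rot: [1.0, -0.0, -0.003, -0.0]
ft_force: [0.6, -0.5, 0.8]
grip_width: 0.803
grasp_force: 0.0
```

>>> {"fn": "arm_command", "kwargs": {
  "plan": [
    {"dp": [0,0,-40],"spin": 0},
    {"dp": [0,0,-35],"spin": 0},
    {"dp": [40,0,0],"spin": 0},
    {"dp": [0,0,0],"spin": 0},
    {"dp": [0,0,0],"spin": 0}
  ]
}}

```text
clock: 49.1
position: [0.5733, 0.024, 0.4068]
ee_rot: [1.0, -0.0, -0.001, -0.0]
ft_force: [-0.4, 0.0, -0.2]
grip_width: 0.803
grasp_force: 0.0
```

Run:
```python
from h import *
st(); a=cam("wrist"); save("w13",*a); _,K,R,t=a; save("s13",*cam("side"))
b=a[0].copy(); T=np.linspace(0,6.28,60)
def poly(c,r,th,z,col): cv2.polylines(b,[proj(np.c_[c[0]+r*np.cos(th),c[1]+r*np.sin(th),th*0+z],K,R,t).astype(int)],True,col,1)
for z,col in ((.147,(0,0,255)),): poly((.533,.0235),.025,T,z,col)
poly((.577,-.0405),.0295,np.radians(45+90*np.arange(4)),.141,(0,0,255)); poly((.5865,.0894),.0265,np.radians(60*np.arange(6)),.153,(0,0,255))
poly((.533,.0235),.033,T,.023,(0,255,0)); poly((.577,-.0405),.0424,np.radians(45+90*np.arange(4)),.023,(0,255,0)); poly((.5865,.0894),.0358,np.radians(26+60*np.arange(6)),.023,(0,255,0))
cv2.imwrite("pics/v13.png",np.hstack([cv2.resize(b,(400,300)),cv2.resize(cv2.imread("pics/s13.png"),(400,300))]))
```

```text
t 49.1 tcp [0.5733 0.024  0.4068] xang -0.0002 tilt 0.0017 w 0.803 gf 0.0 F [-0.4  0.  -0.2]
```

View pics/v13.png

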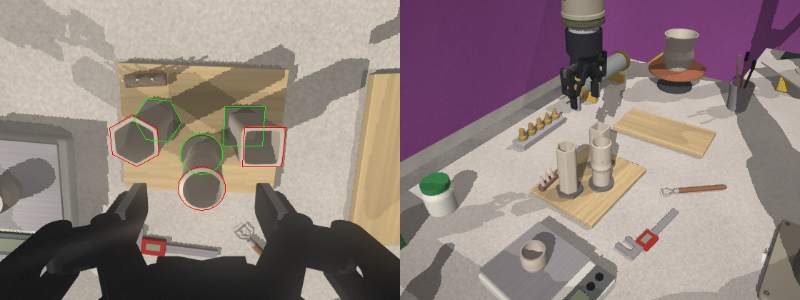

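All three vases stand upright on their own tiles: in the wrist half, the rims at (134,140), (263,147) and (202,190) match the overlays. The pot is on the pan, the cones are in place and the gripper is clear.

```bash
python3 -c "
from workcell import manip
print(manip.hand_in())"
```

```text
the job is handed in; nothing more can be done
None
```

I handed the job in at about 49 s; the hand-in returned no verdict. By the last images the pot stands in the middle of the scale pan, all three vases are back upright on their own tiles, and the cone pack has not moved.

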